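Load, close and pump a bench parts cleaner

TASK

Load the parts cleaner: lay every brake pad flat and square in a pocket of the rack inside the round tub, one to a pocket, then set the big cover level on the tub's rim and the small cap level on the filler neck of the pump, both fully seated. With both closed, give the pump two full strokes: each time pull its handle all the way down, then ease it slowly back up to rest, taking three seconds or so and not letting it fly up. Leave everything else on the bench where it is.

Things in the scene. Friction and masses are not known exactly. Their poses are not given: they have to be found in the camera images.
- pad0: brake pad, a flat block 50 (its x) by 32 (its y) by 14 mm high, 0.09 kg: steel backing plate 5 mm thick with a dark lining 44 by 32 by 9 mm on it, lying lining up on the bench at the start; origin at the centre of its underside, z up. There are two to four pads (pad0 to pad3; the absent ones read None throughout)
- pad1: brake pad, a flat block 50 (its x) by 32 (its y) by 14 mm high, 0.09 kg: steel backing plate 5 mm thick with a dark lining 44 by 32 by 9 mm on it, lying lining up on the bench at the start; origin at the centre of its underside, z up. There are two to four pads (pad0 to pad3; the absent ones read None throughout)
- pad2: brake pad, a flat block 50 (its x) by 32 (its y) by 14 mm high, 0.09 kg: steel backing plate 5 mm thick with a dark lining 44 by 32 by 9 mm on it, lying lining up on the bench at the start; origin at the centre of its underside, z up. There are two to four pads (pad0 to pad3; the absent ones read None throughout)
- pad3: brake pad, a flat block 50 (its x) by 32 (its y) by 14 mm high, 0.09 kg: steel backing plate 5 mm thick with a dark lining 44 by 32 by 9 mm on it, lying lining up on the bench at the start; origin at the centre of its underside, z up. There are two to four pads (pad0 to pad3; the absent ones read None throughout)
- pocket0 (a point): pocket 0 of the four in the grey rack inside the tub: point at the centre of the pocket's floor; the pocket is 54 mm along its x, 36 mm along its y and 6 mm deep, so a seated pad has its origin here, its x along this x (either way round), and stands 8 mm above the deck. Pockets are 62 mm apart along x and 60 mm along y. The deck (pocket mouth) is 24 mm below the tub's rim
- pocket1 (a point): pocket 1 of the four in the grey rack inside the tub: point at the centre of the pocket's floor; the pocket is 54 mm along its x, 36 mm along its y and 6 mm deep, so a seated pad has its origin here, its x along this x (either way round), and stands 8 mm above the deck. Pockets are 62 mm apart along x and 60 mm along y. The deck (pocket mouth) is 24 mm below the tub's rim
- pocket2 (a point): pocket 2 of the four in the grey rack inside the tub: point at the centre of the pocket's floor; the pocket is 54 mm along its x, 36 mm along its y and 6 mm deep, so a seated pad has its origin here, its x along this x (either way round), and stands 8 mm above the deck. Pockets are 62 mm apart along x and 60 mm along y. The deck (pocket mouth) is 24 mm below the tub's rim
- pocket3 (a point): pocket 3 of the four in the grey rack inside the tub: point at the centre of the pocket's floor; the pocket is 54 mm along its x, 36 mm along its y and 6 mm deep, so a seated pad has its origin here, its x along this x (either way round), and stands 8 mm above the deck. Pockets are 62 mm apart along x and 60 mm along y. The deck (pocket mouth) is 24 mm below the tub's rim
- tub_rim (a point): centre of the tub's mouth at rim height, 85 mm above the bench, z up, x along the pockets' length; round steel tub, fixed, 194 mm outside and 184 mm inside diameter
- cover: the tub's round loose aluminium cover, 0.38 kg: flange 206 mm diameter and 4 mm thick over a locating boss 174 mm diameter and 6 mm deep; on top a black bar handle 70 (x) by 22 (y) by 28 mm high at the centre, its top 38 mm above the origin. Origin at the centre of the boss's underside, so seated it is 6 mm below point tub_rim. Lies on the bench at the start
- neck_rim (a point): centre of the mouth of the pump's filler neck, a steel tube 54 mm outside and 44 mm inside diameter that stands on the pump housing; rim 125 mm above the bench, z up
- cap: the neck's small loose aluminium cap, 0.06 kg: flange 62 mm diameter and 4 mm thick over a boss 37 mm diameter and 6 mm deep; on top a black square knob 22 by 22 by 26 mm high, its top 36 mm above the origin. Origin at the centre of the boss's underside, so seated it is 6 mm below point neck_rim. Lies on the bench at the start
- handle (a joint): angle of the sprung pump handle: 0 at rest (arm 0.42 rad above level, pointing to the pump's -x, towards the robot), 0.85 rad fully down (arm 0.43 rad below level); the return spring takes 7 to 12 N at the grip and throws the handle up at once if let go
- handle_grip (a point): centre of the handle's grip, a rubber bar 22 mm in diameter and 90 mm long along the pump's y, at the end of a 160 mm arm; it can be pushed down from above or pinched
- handle_pivot (a point): point on the handle's hinge axis (along its y) on the pump, 125 mm above the bench; x, y, z are the pump's axes; the grip travels on an arc of radius 160 mm about it, in its x-z plane. The pump is fixed: a grey housing 120 by 150 mm and 85 mm high centred at y = +40 mm of this point, with the neck at y = +80 mm and two steel cheeks up to 140 mm high beside the hinge
- bearing: ball bearing ring, 52 mm diameter, 16 mm high, on the bench left of the tub; to be left alone
- wood_block: small wooden block 90 by 45 by 30 mm beyond the tub; to be left alone
Things that resemble listed ones, but are neither listed nor needed, are in the scene too. Several things look just like the cap: the one meant starts farthest to the robot's left. Of the things that look like the part that bears pocket0, take the one that is farthest from the robot's base at the start.

How it is judged:
By the outcome, as a careful person would: the job done as asked, in the order asked, and still so for the second after the job is handed in, with the robot touching nothing.
Of pad0, pad1, pad2, pad3 only 2 to 4 are there at a start; the rules pass over those that are not, and their reading is None.
At some moment in a run one of cover, cap, pad0, pad1, pad2, pad3 may be knocked a few centimetres aside while the robot is not near it.
Once in a run the grip may slacken for a moment while it holds something.
It also fails if it takes over 210 s, if anything falls off the work surface, if the arm or the gripper's body presses on something with over 40 N, if the wrist force passes 120 N, or if a joint passes its speed limit or range.

ROBOT

A 6-joint arm with a two-finger parallel gripper is mounted at the origin on the work surface. World frame = base frame: x ahead of the robot, y to its left, z up, the work surface at z = 0. Lengths are in m, angles in rad, forces in N, time in s.
With the tool pointing down it reaches from about 0.425 to 0.95 m from the base axis. Payload 3.5 kg.
Tool frame: the origin (TCP) lies at the very end of the fingers, on their centre line; the grasp point (between the pads) lies 19 mm behind it (ctrl.pinch_z is the distance from the TCP to the grasp point, in m); z points along the fingers, y is the line along which they close (so a half turn about z gives the same grasp; the last joint's range is limited). The gripper opens to 85 mm and grips with 20 to 120 N. Pads are 22 mm wide; open, the fingers measure 114 mm over their backs; the gripper's body (76 mm by 85 mm) begins 54 mm behind the grasp point. The pads swing forward as they close: fully open they stand 13 mm farther back than shut.
Start: joints at [1.14, 0.286, 1.577, -0, 1.279, -0.15], TCP at [0.187, 0.649, 0.2] pointing down, gripper open.
Joint ranges: [-2.77, 2.77], [-0.9, 2.22], [0.21, 2.48], [-1.53, 4.67], [0.24, 2.81], [-2.84, 2.84]. Speed limits (rad/s): [2.79, 2.79, 3.14, 3.14, 3.14, 3.14].

INTERFACE

Orientations are given as a unit quaternion [x, y, z, w].
In Python, from plant import ctrl gives the robot as it stands. The module is installed in compiled form; this text tells all that it offers.
- The arm moves only by the shell command python3 -m crank 'ROWS' [OPENING] [FORCE]. ROWS is JSON, a list of rows, each a list of 6 numbers: the shift along the tool's x, y, z in cm, then the turn, a rotation vector about the tool's x, y, z in rad. In form: [[tx, ty, tz, rx, ry, rz], ...]. A call has 1 to 10 rows; each row is the pose to reach, as a shift and turn from the pose commanded when the call began, along the tool's axes at that moment; what a row does not reach only later rows make up. A row lasts 1/10 s, in which the tool goes at most 50 mm and 8.59 degrees, less where a joint would pass 70% of its speed; a pose out of reach is approached as far as the arm can. A call with a gripper value outside its range is refused whole. OPENING is the opening, from 0 (shut) to 1 (fully open), set as the call begins (- or left out, the last holds). The fingers move at their own pace and stop on an object; FORCE is the grip in N (left out, the last holds). Time passes only in rows, so rows that repeat a pose let the fingers close. It gives the time, the measured TCP pose, the force, the opening and the grip force at its end, in the units of the state.
- ctrl.get_state(): the state, without advancing time (a new reading comes with each control period).
- ctrl.read_camera(name): name is "scene" or "top" or "wrist"; returns (picture, depth): 480x640x3 uint8, blue, green, red; 480x640 float32, m along the optical axis (not along the pixel's ray), 0 where there is no reading.
- ctrl.camera_info(name): a dict with "K" (3x3 intrinsics, pixels), "origin" and "orientation" of the camera in the world. Camera axes: x right, y down, z forward; pixel columns grow to the right and rows downward; lengths in m; the calibration is good to about 2 mm. A picture is of the moment at which its call begins: read the wrist's pose just before it. camera_info takes no time and is no camera call; for the wrist camera it gives the pose at the moment of the call.
- ctrl.sign_off(): hands the job in; it is judged then, once.
The state is a dict: "time": time; "qpos": joint angles; "dq": joint speeds; "joint_efforts": joint torques, N m; "eef_pos": TCP position; "tcp_rot": TCP orientation; "contact_force": force on the tool from outside, world axes, zero at the start; "wrist_torque": the same for the moment, N m; "opening": opening from 0.0 (shut) to 1.0 (fully open); "finger_force": force on a finger pad.
Only numpy, scipy, OpenCV 4.12 (cv2) and the standard library are available. Lean on these libraries where they do the work, as an engineer would, in place of code of your own. Each camera call takes 0.05 s, during which the arm holds its last target. There are 200 camera calls.

## Working session

There is one attempt and no reset: what is moved stays moved. The work goes in short steps, Python scripts to look and compute and a shell command to move; the robot and the scene stay as the last step left them, time stands still between calls to the robot, and variables do not carry over. Pictures are saved under pics/ and viewed, at most 14 in all, crops included, and the job is handed in when it is done.

```bash
mkdir -p pics; cat > h.py <<'E'
import numpy as np,cv2
from plant import ctrl
from scipy.spatial.transform import Rotation as R
def cam(n):
    i=ctrl.camera_info(n); p,d=ctrl.read_camera(n); return p,d,np.array(i['K']),np.array(i['origin']),R.from_quat(i['orientation']).as_matrix() if len(np.shape(i['orientation']))==1 else np.array(i['orientation'])
def cloud(n):
    p,d,K,o,M=cam(n); v,u=np.mgrid[:480,:640]
    c=np.stack([(u-K[0,2])/K[0,0]*d,(v-K[1,2])/K[1,1]*d,d],-1); w=c@M.T+o; w[d==0]=np.nan; return p,w
E
python3 - <<'E'
from h import *
for n in ['scene','top','wrist']:
    p,w=cloud(n); cv2.imwrite(f'pics/{n}0.png',p); np.save(f'{n}0.npy',w); i=ctrl.camera_info(n); print(n,i)
print(ctrl.get_state())
E
```

```text
scene {'K': array([[583.84457712,   0.        , 320.15030287],
       [  0.        , 583.84457712, 246.89850179],
       [  0.        ,   0.        ,   1.        ]]), 'origin': array([1.07200054, 0.79097376, 0.88482467]), 'orientation': array([ 0.30173615,  0.84694577, -0.41439651, -0.14111591])}
top {'K': array([[580.43883146,   0.        , 318.58335055],
       [  0.        , 580.43883146, 241.57383315],
       [  0.        ,   0.        ,   1.        ]]), 'origin': array([0.20567217, 0.00568638, 1.39244385]), 'orientation': array([ 0.71754564, -0.68775851,  0.07501682, -0.08055406])}
wrist {'K': array([[354.80235732,   0.        , 317.84885375],
       [  0.        , 354.80235732, 239.88867182],
       [  0.        ,   0.        ,   1.        ]]), 'origin': array([0.10982368, 0.67214083, 0.37273376]), 'orientation': array([0.78881471, 0.59361524, 0.09539453, 0.12764083])}
{'time': 0.15, 'qpos': array([ 1.13998026e+00,  2.86991013e-01,  1.57784023e+00,  2.16868338e-05,
        1.27858571e+00, -1.50016376e-01]), 'dq': array([-0.00041228, -0.00048881, -0.00340615,  0.00023587, -0.00147697,
       -0.00166641]), 'joint_efforts': array([ 5.24348670e-04, -4.06600320e+01, -2.93142271e+01, -1.65044135e-04,
        3.94357805e-03,  2.65095849e-06]), 'eef_pos': array([0.18679802, 0.64805353, 0.19924601]), 'tcp_rot': array([ 1.39942083e-01,  9.90159271e-01, -8.70981085e-04, -2.71141353e-04]), 'contact_force': array([ 0.88920756, -0.25397688, -0.42921487]), 'wrist_torque': array([ 0.02785192,  0.00571634, -0.01136442]), 'finger_force': 0.0, 'opening': 1.002653104060893}
```

View pics/top0.png

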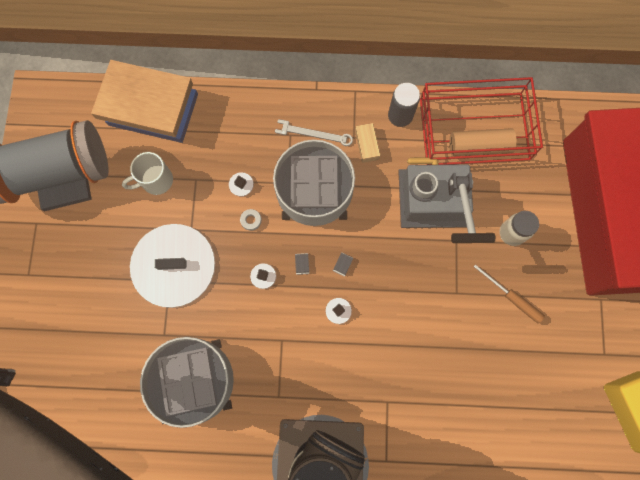

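View pics/scene0.png

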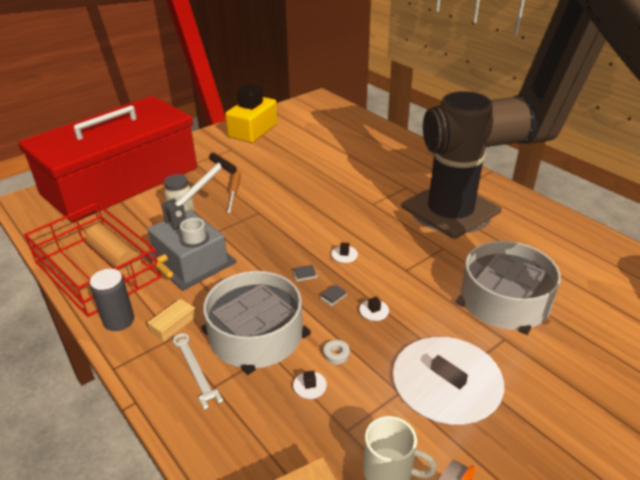

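The top view shows two pads at (303,264) and (343,265), and the far tub at (314,182). The cover is at (172,265) and the leftmost cap at (241,184). The neck is at (426,185) and the grip bar at (473,238). I'll measure these next.

```bash
cat > m.py <<'E'
from h import *
p=cv2.imread('pics/top0.png'); w=np.load('top0.npy'); g=p.max(2)
def reg(u0,u1,v0,v1,z0,z1,dark=None):
    s=np.zeros((480,640),bool); s[v0:v1,u0:u1]=1
    with np.errstate(invalid='ignore'): s&=(w[...,2]>z0)&(w[...,2]<z1)
    if dark is not None: s&=(g<dark)
    return w[s]
def rect(name,q):
    (c,sz,a)=cv2.minAreaRect((q[:,:2]*1000).astype(np.float32)); 
    if sz[0]<sz[1]: sz=sz[::-1]; a+=90
    print(name,len(q),'c',np.round(c,1),'mean',np.round(q.mean(0)*1000,1),'size',np.round(sz,1),'long axis deg',round((a+90)%180-90,1))
def circ(name,q):
    c,r=cv2.minEnclosingCircle((q[:,:2]*1000).astype(np.float32)); print(name,len(q),np.round(c,1),'r',round(r,1),'z',np.round(np.median(q[:,2])*1000,1))
rect('padA',reg(288,318,248,280,.006,.03)); rect('padB',reg(328,358,248,280,.006,.03))
circ('cover',reg(120,225,215,315,.005,.02)); rect('coverh',reg(145,200,245,285,.028,.05))
circ('cap',reg(222,258,168,200,.005,.018)); rect('knob',reg(225,258,168,200,.026,.05))
circ('cap2',reg(245,280,260,292,.005,.018)); circ('cap3',reg(322,355,295,325,.005,.018))
circ('tub',reg(262,366,130,230,.078,.095)); rect('rack',reg(280,350,140,220,.05,.068))
circ('neck',reg(405,445,165,205,.115,.135)); rect('house',reg(390,485,155,240,.075,.095)); rect('grip',reg(445,500,228,250,.1,.3))
circ('bearing',reg(235,265,205,235,.006,.025));rect('wood',reg(350,385,118,165,.02,.045))
E
python3 m.py
```

```text
padA 259 c [461.3  61.3] mean [460.1  62.2  12.7] size [73.9 63.2] long axis deg 2.5
padB 264 c [466.3 -33.7] mean [462.9 -37.3  13.1] size [80.5 52. ] long axis deg -16.4
cover 4837 [452.2 378.5] r 161.0 z 9.2
coverh 285 c [443.7 376.1] mean [443.  375.   36.1] size [70.1 23.4] long axis deg -85.2
cap 341 [660.9 225.2] r 52.8 z 9.5
knob 88 c [655.1 224.7] mean [654.1 224.3  34. ] size [23.1 21.9] long axis deg 60.0
cap2 373 [427.1 153.8] r 51.5 z 9.0
cap3 402 [355.8 -32.5] r 39.1 z 9.8
tub 602 [653.5  40.6] r 97.6 z 83.5
rack 3624 c [652.1  38.5] mean [656.7  40.2  56.3] size [190.8 168. ] long axis deg 3.2
neck 191 [ 638. -218.] r 27.8 z 123.1
house 2233 c [ 652.2 -256.7] mean [ 635.9 -249.6   85.1] size [151.2 145.5] long axis deg -87.0
grip 472 c [ 503.2 -304. ] mean [ 497.1 -303.5  197.3] size [89.1 34.6] long axis deg -86.8
bearing 286 [559.  187.8] r 33.5 z 15.1
wood 629 c [775.4 -88. ] mean [773.5 -87.9  29.3] size [93.  45.8] long axis deg 13.7
```

View pics/wrist0.png

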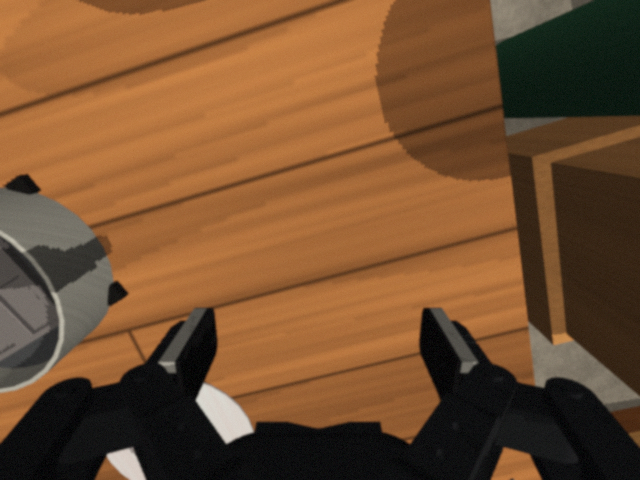

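The wrist view shows the fingers at rows 310–370, the decoy tub on the left and part of the cover. Next I'll write the move planner and tighten the pad estimates.

```bash
cat >> h.py <<'E'
def pose():
    s=ctrl.get_state(); return np.array(s['eef_pos']),R.from_quat(s['tcp_rot'])
def target(phi): # tool down, tool y at world angle phi(deg)
    a=np.radians(phi); y=np.array([np.cos(a),np.sin(a),0]); z=np.array([0,0,-1.]); return R.from_matrix(np.stack([np.cross(y,z),y,z],1))
def plan(x,y,z,phi,frm=None,flip=True):
    """row (cm, rad) from measured (or given (x,y,z,phi)) pose to tool-down pose, mm & deg"""
    P,Q=pose() if frm is None else (np.array(frm[:3])/1000,target(frm[3]))
    best=min([phi,phi+180] if flip else [phi],key=lambda f:(Q.inv()*target(f)).magnitude())
    t=Q.inv().apply(np.array([x,y,z])/1000-P)*100; r=(Q.inv()*target(best)).as_rotvec()
    print('row',[float(v) for v in np.round(np.r_[t,r],[2,2,2,3,3,3])],'phi',best,'deg',round(np.degrees(np.linalg.norm(r)),1))
def st():
    s=ctrl.get_state(); P,Q=pose(); y=Q.apply([0,1,0]); print('t',round(s['time'],1),'P',np.round(P*1000,1),'phi',round(np.degrees(np.arctan2(y[1],y[0])),2),'tilt',np.round(np.degrees(np.arccos(-Q.apply([0,0,1])[2])),2),'F',np.round(s['contact_force'],1),'op',round(s['opening'],3),'ff',round(s['finger_force'],1))
E
cat > m2.py <<'E'
from h import *
import m
E
python3 - <<'E'
from h import *
i=ctrl.camera_info('wrist');P,Q=pose();M=R.from_quat(i['orientation'])
print('cam in tool: off',Q.inv().apply(np.array(i['origin'])-P),'axes',np.round((Q.inv()*M).as_matrix(),3))
p=cv2.imread('pics/top0.png');w=np.load('top0.npy')
for n,(a,b,c,d) in dict(A=(288,318,248,280),B=(328,358,248,280)).items():
    hs=cv2.cvtColor(p[c:d,a:b],cv2.COLOR_BGR2HSV); s=(hs[...,1]<90)
    q=w[c:d,a:b][s]; 
    print(n,s.sum(),[np.round(v,1) for v in cv2.minAreaRect((q[:,:2]*1000).astype(np.float32))],np.round(q.mean(0)*1000,1))
q=w[300:318,60:100]; 
b=w[330:380,280:330,2]; print('bench z',np.nanmean(b),np.nanstd(b))
plan(480,10,300,0,flip=False)
plan(480,10,300,180,flip=False)
E
```

```text
cam in tool: off [ 0.08068561  0.00149956 -0.17346709] axes [[ 0.    -0.949 -0.315]
 [ 1.    -0.     0.001]
 [-0.001 -0.315  0.949]]
A 275 [array([461. ,  62.1]), array([52.8, 31.4]), np.float64(5.1)] [459.2  61.8  11.8]
B 275 [array([463.7, -37.7]), array([32.1, 51.7]), np.float64(66.9)] [461.7 -37.2  12.2]
bench z -0.0007002802695397738 0.0028750479221120195Traceback (most recent call last):
    return bound(*args, **kwds)
TypeError: 'list' object cannot be interpreted as an integer

During handling of the above exception, another exception occurred:

Traceback (most recent call last):
  File "h.py", line 18, in plan
    print('row',[float(v) for v in np.round(np.r_[t,r],[2,2,2,3,3,3])],'phi',best,'deg',round(np.degrees(np.linalg.norm(r)),1))
                                   ~~~~~~~~^^^^^^^^^^^^^^^^^^^^^^^^^^
TypeError: 'list' object cannot be interpreted as an integer
```

```bash
sed -i 's/np.round(np.r_\[t,r\],\[2,2,2,3,3,3\])/np.round(np.r_[t,r],3)/' h.py
python3 -c "
from h import *
plan(560,15,300,90)"
```

```text
row [-53.399, -50.501, -10.0, -0.002, -0.001, -0.281] phi 90 deg 16.1
```

```bash
T='[-53.4,-50.5,-10,0,0,-0.28]'; python3 -m crank '[[-53.4,-50.5,-10,0,0,-0.28],[-53.4,-50.5,-10,0,0,-0.28],[-53.4,-50.5,-10,0,0,-0.28],[-53.4,-50.5,-10,0,0,-0.28],[-53.4,-50.5,-10,0,0,-0.28],[-53.4,-50.5,-10,0,0,-0.28],[-53.4,-50.5,-10,0,0,-0.28],[-53.4,-50.5,-10,0,0,-0.28],[-53.4,-50.5,-10,0,0,-0.28],[-53.4,-50.5,-10,0,0,-0.28]]'
python3 -c "
from h import *
st();plan(560,15,300,90)"
```

```text
time: 1.15
eef_pos: [0.439, 0.2198, 0.2679]
tcp_rot: [0.0, 1.0, 0.0, 0.0]
contact_force: [1.2, 0.6, -0.6]
opening: 0.996
finger_force: 0.0
t 1.1 P [439.  219.8 267.9] phi 89.96 tilt 0.02 F [ 1.2  0.6 -0.6] op 0.996 ff 0.0
row [-12.118, -20.476, -3.209, 0.0, 0.0, -0.001] phi 90 deg 0.0
```

```bash
python3 -m crank '[[-12.1,-20.5,-3.2,0,0,0],[-12.1,-20.5,-3.2,0,0,0],[-12.1,-20.5,-3.2,0,0,0],[-12.1,-20.5,-3.2,0,0,0],[-12.1,-20.5,-3.2,0,0,0],[-12.1,-20.5,-3.2,0,0,0],[-12.1,-20.5,-3.2,0,0,0]]'
python3 - <<'E'
from h import *
st(); p,w=cloud('wrist'); st(); cv2.imwrite('pics/w1.png',p); np.save('w1.npy',w)
E
```

```text
time: 1.85
eef_pos: [0.5593, 0.0161, 0.2991]
tcp_rot: [0.001, 1.0, 0.0, -0.001]
contact_force: [0.6, 0.1, -0.5]
opening: 0.999
finger_force: 0.0
t 1.9 P [559.3  16.1 299.1] phi 89.85 tilt 0.09 F [ 0.6  0.1 -0.5] op 0.999 ff 0.0
t 1.9 P [558.9  17.  299.1] phi 89.94 tilt 0.09 F [ 0.2  0.3 -0.1] op 0.998 ff 0.0
```

View pics/w1.png

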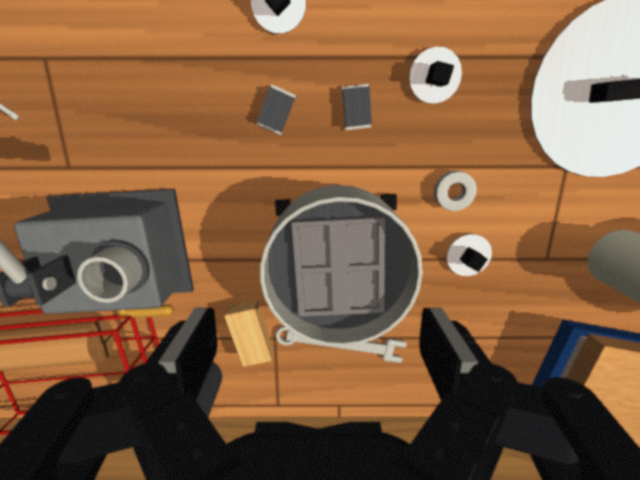

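The wrist view shows the rack at (340,265), with four pockets near (315,245), (357,243), (315,290) and (360,285). The pads are at (276,108) and (357,106). I'll rectify both planes to get accurate poses.

```bash
cat >> h.py <<'E'
def ortho(n,cx,cy,half,z,s=2):
    """rectify plane z(mm) around cx,cy (mm); out col = y decreasing (left=+y), row = x decreasing (up=+x); s px/mm"""
    p,d,K,o,M=cam(n); N=int(2*half*s); r,c=np.mgrid[:N,:N].astype(float)
    W=np.stack([cx+half-r/s,cy+half-c/s,np.full_like(r,z)],-1)/1000; C=(W-o)@M
    u=(K[0,0]*C[...,0]/C[...,2]+K[0,2]).astype(np.float32); v=(K[1,1]*C[...,1]/C[...,2]+K[1,2]).astype(np.float32)
    return cv2.remap(p,u,v,cv2.INTER_CUBIC),p
E
python3 - <<'E'
from h import *
a,_=ortho('wrist',654,40,60,61,3.3); b,_=ortho('wrist',462,12,100,14,2)
cv2.imwrite('pics/rack.png',a);cv2.imwrite('pics/pads.png',b); cv2.imwrite('pics/o1.png',np.hstack([a[:396,:396],b[:396]]))
w=np.load('w1.npy');p=cv2.imread('pics/w1.png')
def rp(a,b,c,d):
    hs=cv2.cvtColor(p[c:d,a:b],cv2.COLOR_BGR2HSV); s=(hs[...,1]<90); q=w[c:d,a:b][s]; q=q[~np.isnan(q[:,0])]
    print(s.sum(),[np.round(v,1) for v in cv2.minAreaRect((q[:,:2]*1000).astype(np.float32))],np.round(np.median(q,0)*1000,1))
rp(250,305,80,140);rp(335,380,78,135)
z=w[205:340,260:425]; s=(z[...,2]>.08)&(z[...,2]<.09); q=z[s]; A=np.c_[2*q[:,:2],np.ones(len(q))]; x=np.linalg.lstsq(A,(q[:,:2]**2).sum(1),rcond=None)[0]; print('tub',x[:2],np.sqrt(x[2]+x[0]**2+x[1]**2))
s=(z[...,2]>.045)&(z[...,2]<.07); print('deck z hist',np.histogram(z[s][:,2],10))
E
```

```text
1160 [array([464. , -34.2]), array([32. , 51.5]), np.float64(66.6)] [463.4 -33.5  13.5]
1153 [array([460.8,  66. ]), array([51.4, 33.1]), np.float64(6.1)] [460.3  65.4  13.6]
tub [0.65278587 0.04422924] 0.0935816950433155
deck z hist (array([  11,  131, 4797, 3928, 1772, 1258, 3165,  252,  215,  224]), array([0.0450293 , 0.04752624, 0.05002317, 0.0525201 , 0.05501704,
       0.05751397, 0.0600109 , 0.06250784, 0.06500477, 0.0675017 ,
       0.06999863]))
```

View pics/o1.png

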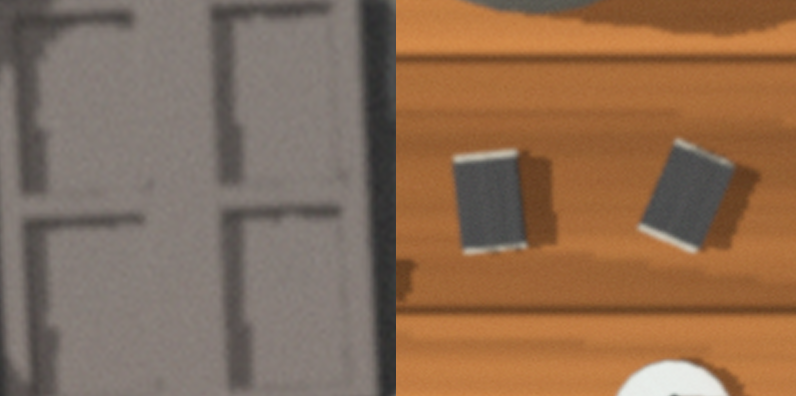

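The ortho shows the pockets' long axis about 2.5° from world x. The rack centre is about (653,45) and the pads are clear. For bias-free relative measurement I'll look straight down over the pockets first, then over the pads.

```bash
python3 -c "
from h import *
st();plan(720,48,157,92.5);plan(720-170,48-20,130,92.5,frm=(720,48,157,92.5))"
```

```text
t 2.0 P [558.7  17.8 299.3] phi 90.04 tilt 0.05 F [-0.5 -0.1 -1.1] op 0.998 ff 0.0
row [-16.147, 2.997, 14.219, 0.0, -0.001, -0.043] phi 92.5 deg 2.5
row [17.071, -1.257, 2.7, 0.0, 0.0, 0.0] phi 92.5 deg 0.0
```

```bash
python3 -m crank '[[-16.1,3,14.2,0,0,-0.043],[-16.1,3,14.2,0,0,-0.043],[-16.1,3,14.2,0,0,-0.043],[-16.1,3,14.2,0,0,-0.043],[-16.1,3,14.2,0,0,-0.043],[-16.1,3,14.2,0,0,-0.043],[-16.1,3,14.2,0,0,-0.043],[-16.1,3,14.2,0,0,-0.043],[-16.1,3,14.2,0,0,-0.043]]' >/dev/null
python3 - <<'E'
from h import *
st(); a,p=ortho('wrist',640,45,66,61,3); st(); b,_=ortho('wrist',640,45,66,55,3); cv2.imwrite('pics/rk.png',np.hstack([a,b]));cv2.imwrite('pics/rkraw.png',p)
E
```

```text
t 2.9 P [720.6  46.6 160.5] phi 92.43 tilt 0.2 F [-0.6  0.6  0.4] op 1.001 ff 0.0
t 3.0 P [720.6  46.5 160.2] phi 92.42 tilt 0.18 F [-0.4  0.   1.6] op 1.002 ff 0.0
```

View pics/rk.png

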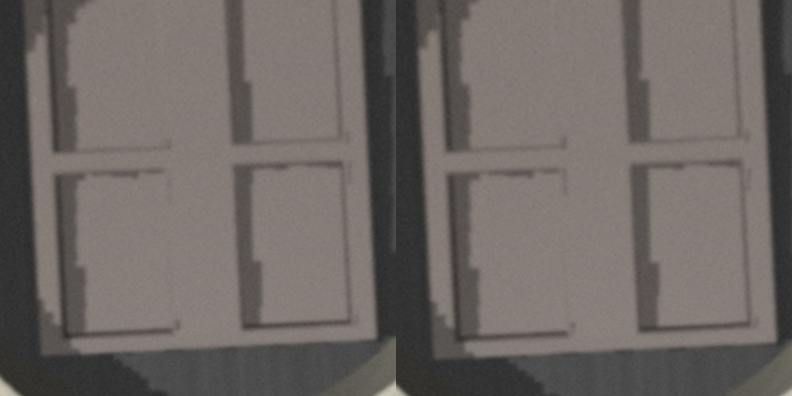

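Near pockets in the left half: LL centre is (113,253) and LR centre is (292,245). That gives world (621.7,73.3) and (624.3,13.5) at about 2.8°, and the 60 mm pitch checks. The same look over the pads comes next.

```bash
python3 -m crank '[[17.5,-2,1,0,0,0],[17.5,-2,1,0,0,0],[17.5,-2,4.7,0,0,0],[17.5,-2,4.7,0,0,0],[17.5,-2,4.7,0,0,0],[17.5,-2,4.7,0,0,0],[17.5,-2,4.7,0,0,0]]' >/dev/null
cat > pads.py <<'E'
from h import *
import sys
def pads(cx=462,cy=16,n='wrist'):
    st(); a,p=ortho(n,cx,cy,90,14,3); st()
    hs=cv2.cvtColor(a,cv2.COLOR_BGR2HSV)
    dark=((hs[...,1]<90)&(hs[...,2]<120)).astype(np.uint8); full=(hs[...,1]<90).astype(np.uint8)
    for nm,m in (('lining',dark),('full',full)):
        m=cv2.morphologyEx(m,cv2.MORPH_OPEN,np.ones((5,5)))
        for c in cv2.findContours(m,cv2.RETR_EXTERNAL,cv2.CHAIN_APPROX_NONE)[0]:
            if 8000<cv2.contourArea(c)<20000:
                (u,v),s,ang=cv2.minAreaRect(c); pts=cv2.boxPoints(((u,v),s,ang)); e=pts[1]-pts[0]; f=pts[2]-pts[1]; l=e if np.hypot(*e)>np.hypot(*f) else f
                th=np.degrees(np.arctan2(-l[0],-l[1])); th=(th+90)%180-90
                print(nm,'c',round(cx+90-v/3,1),round(cy+90-u/3,1),'size',np.round(np.array(s)/3,1),'x-axis deg',round(th,1))
    return a
if __name__=='__main__': cv2.imwrite('pics/pd.png',pads())
E
python3 pads.py
```

```text
t 3.7 P [548.7  18.8 112.9] phi 92.41 tilt 0.27 F [0.3 0.8 0.7] op 0.995 ff 0.0
t 3.8 P [548.9  18.8 113. ] phi 92.42 tilt 0.27 F [-0.1  0.  -0.2] op 0.998 ff 0.0
lining c 460.9 65.1 size [43.6 32.8] x-axis deg 5.9
lining c 464.4 -33.5 size [33.3 44. ] x-axis deg -23.4
full c 461.2 64.9 size [49.2 33.3] x-axis deg 6.0
full c 463.8 -33.1 size [33.6 49.2] x-axis deg -23.4
```

```bash
python3 -c "
from h import *
plan(461,64,50,96);plan(461,64,6,96)"
```

```text
row [8.624, 4.889, 6.252, -0.001, 0.005, -0.063] phi 96 deg 3.6
row [8.644, 4.892, 10.652, -0.001, 0.005, -0.063] phi 96 deg 3.6
```

```bash
python3 -m crank '[[8.6,4.9,6.2,0,0.005,-0.063],[8.6,4.9,6.2,0,0.005,-0.063],[8.6,4.9,6.2,0,0.005,-0.063],[8.6,4.9,6.2,0,0.005,-0.063],[8.6,4.9,6.2,0,0.005,-0.063],[8.6,4.9,8,0,0.005,-0.063],[8.6,4.9,9.5,0,0.005,-0.063],[8.6,4.9,10.6,0,0.005,-0.063],[8.6,4.9,10.6,0,0.005,-0.063]]' >/dev/null
python3 -c "
from h import *
st();plan(461,64,6,96)"
```

```text
t 4.7 P [459.4  64.    4.5] phi 95.99 tilt 0.31 F [-0.5  0.3  0.2] op 0.997 ff 0.0
row [-0.161, -0.016, -0.155, 0.0, -0.005, -0.0] phi 96 deg 0.3
```

```bash
python3 -m crank '[[-0.15,0,-0.2,0,-0.005,0],[-0.15,0,-0.2,0,-0.005,0],[-0.15,0,-0.2,0,-0.005,0]]' >/dev/null
python3 -m crank '[[0,0,0,0,0,0],[0,0,0,0,0,0],[0,0,0,0,0,0],[0,0,0,0,0,0],[0,0,0,0,0,0],[0,0,0,0,0,0],[0,0,0,0,0,0],[0,0,0,0,0,0]]' 0 50 >/dev/null
python3 -c "
from h import *
st()"
python3 -m crank '[[0,0,-3,0,0,0],[0,0,-6,0,0,0],[0,0,-10,0,0,0],[0,0,-13,0,0,0],[0,0,-13,0,0,0],[0,0,-13,0,0,0]]' >/dev/null
python3 -c "
from h import *
st(); p,w=cloud('wrist'); cv2.imwrite('pics/hA.png',p)
# pad moved? final target: true pad = gripper-centred in y
"
```

```text
t 5.8 P [459.9  64.6   6.7] phi 96.03 tilt 0.01 F [-0.6 -0.8 -0.8] op -0.003 ff 0.0
t 6.3 P [460.2  64.6 137.2] phi 96.03 tilt 0.08 F [-1.1  0.5 -0.3] op -0.003 ff 0.0
```

View pics/hA.png

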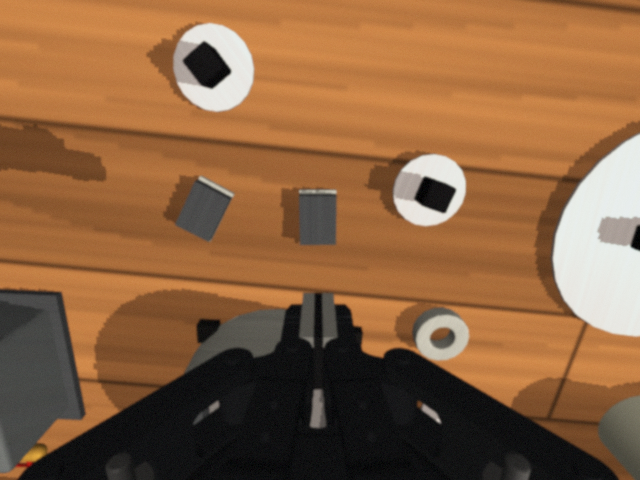

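The wrist view shows the fingers shut on nothing and the pad still on the bench at (317,217). The fingertips passed over it, so I need to go lower. Re-measuring.

```bash
python3 -m crank '[[0,0,0,0,0,0],[0,0,0,0,0,0],[0,0,0,0,0,0],[0,0,0,0,0,0],[0,0,0,0,0,0],[0,0,0,0,0,0]]' 1 50 >/dev/null
python3 pads.py; python3 -c "
from h import *
plan(461,64.5,1.5,96)"
```

```text
t 7.0 P [459.9  64.6 136.6] phi 96.02 tilt 0.01 F [ 0.1 -0.9 -0.3] op 0.993 ff 0.0
t 7.0 P [460.   64.6 136.7] phi 96.03 tilt 0.01 F [-0.2 -0.1  0.2] op 0.996 ff 0.0
lining c 459.6 65.5 size [46.1 31.6] x-axis deg 6.1
lining c 462.8 -32.7 size [33.4 46.2] x-axis deg -23.6
full c 458.0 65.3 size [49.2 31.6] x-axis deg 6.1
full c 460.8 -31.9 size [33.4 50.6] x-axis deg -23.9
row [-0.102, -0.023, 13.523, 0.0, 0.0, 0.0] phi 96 deg 0.0
```

```bash
python3 -m crank '[[-0.1,0,4,0,0,0],[-0.1,0,8,0,0,0],[-0.1,0,11,0,0,0],[-0.1,0,12.5,0,0,0],[-0.1,0,13.3,0,0,0],[-0.1,0,13.5,0,0,0],[-0.1,0,13.5,0,0,0]]' >/dev/null
python3 -c "
from h import *
st()"
python3 -m crank '[[0,0,0,0,0,0],[0,0,0,0,0,0],[0,0,0,0,0,0],[0,0,0,0,0,0],[0,0,0,0,0,0],[0,0,0,0,0,0],[0,0,0,0,0,0]]' 0 50 >/dev/null
python3 -c "
from h import *
st()"
```

```text
t 7.8 P [461.6  64.7   2.4] phi 96.03 tilt 0.07 F [-0.3 -0.3 -0.1] op 1.003 ff 0.0
t 8.4 P [460.9  64.7   1.7] phi 96.03 tilt 0.01 F [ 0.5  0.6 -0.2] op -0.001 ff 0.0
```

```bash
python3 -c "
from h import *
p,_=cloud('wrist'); s,_=cloud('scene'); st(); cv2.imwrite('pics/c1.png',np.hstack([p[150:400,170:470],cv2.resize(s[200:360,230:390],(250,250))]))"
```

```text
t 8.6 P [460.9  64.7   1.7] phi 96.03 tilt 0.01 F [ 0.2  0.6 -0.1] op -0.002 ff 0.0
```

View pics/c1.png

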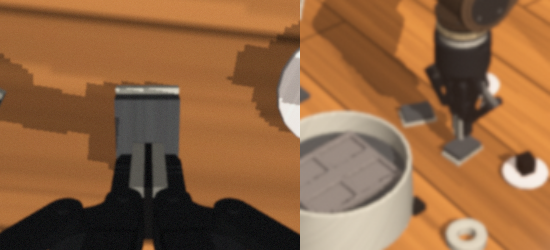

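The crop shows the shut fingertips overlapping the pad's far half in both views, so they look to be above it. I'll check the tip depth against the expected TCP pixel (316,281) at 0.19 m.

```bash
python3 -c "
from h import *
P,Q=pose();p,w=cloud('wrist')
t=(w-P)@Q.as_matrix()*1000
for v in range(225,360,8): print(v,[ (np.round(t[v,u],0).tolist(),p[v,u].tolist()) for u in (306,318,330)])
"
```

```text
225 [([30.0, -5.0, 1.0], [57, 106, 166]), ([30.0, 1.0, 3.0], [63, 110, 168]), ([30.0, 8.0, 1.0], [53, 102, 161])]
233 [([26.0, -5.0, 1.0], [50, 93, 143]), ([26.0, 1.0, 1.0], [43, 76, 115]), ([25.0, 8.0, 2.0], [49, 89, 139])]
241 [([23.0, -5.0, -2.0], [138, 150, 154]), ([23.0, 1.0, -3.0], [130, 142, 144]), ([23.0, 8.0, -3.0], [141, 153, 157])]
249 [([22.0, -4.0, -12.0], [54, 54, 55]), ([22.0, 1.0, -12.0], [54, 55, 53]), ([22.0, 7.0, -11.0], [52, 52, 51])]
257 [([18.0, -4.0, -13.0], [74, 77, 75]), ([17.0, 1.0, -11.0], [79, 81, 82]), ([17.0, 7.0, -11.0], [76, 78, 75])]
265 [([14.0, -4.0, -13.0], [75, 78, 78]), ([14.0, 1.0, -12.0], [80, 80, 83]), ([13.0, 7.0, -12.0], [75, 75, 77])]
273 [([8.0, -5.0, -10.0], [78, 80, 79]), ([9.0, 1.0, -12.0], [84, 84, 85]), ([9.0, 7.0, -12.0], [80, 82, 82])]
281 [([5.0, -5.0, -12.0], [77, 79, 76]), ([5.0, 1.0, -13.0], [80, 81, 81]), ([5.0, 7.0, -12.0], [77, 78, 77])]
289 [([1.0, -5.0, -12.0], [73, 73, 75]), ([1.0, 1.0, -12.0], [83, 84, 83]), ([0.0, 8.0, -12.0], [81, 81, 80])]
297 [([10.0, -4.0, -39.0], [81, 87, 90]), ([10.0, 1.0, -39.0], [5, 4, 3]), ([10.0, 6.0, -40.0], [74, 81, 84])]
305 [([10.0, -3.0, -46.0], [76, 82, 88]), ([10.0, 1.0, -46.0], [11, 10, 14]), ([10.0, 6.0, -46.0], [80, 88, 90])]
313 [([10.0, -3.0, -53.0], [80, 87, 90]), ([10.0, 1.0, -51.0], [17, 17, 17]), ([10.0, 6.0, -52.0], [79, 86, 88])]
321 [([11.0, -3.0, -60.0], [82, 87, 89]), ([10.0, 1.0, -58.0], [14, 14, 13]), ([10.0, 6.0, -59.0], [82, 88, 90])]
329 [([10.0, -3.0, -64.0], [80, 89, 90]), ([10.0, 1.0, -64.0], [13, 16, 12]), ([10.0, 6.0, -64.0], [79, 87, 88])]
337 [([11.0, -3.0, -69.0], [104, 109, 115]), ([10.0, 1.0, -68.0], [23, 23, 22]), ([9.0, 6.0, -67.0], [98, 109, 112])]
345 [([11.0, -3.0, -75.0], [16, 17, 18]), ([7.0, 1.0, -68.0], [22, 26, 26]), ([11.0, 5.0, -75.0], [14, 18, 16])]
353 [([11.0, -2.0, -79.0], [20, 20, 17]), ([3.0, 1.0, -68.0], [21, 23, 26]), ([11.0, 5.0, -78.0], [22, 19, 16])]
```

```bash
python3 -m crank '[[0,0,0,0,0,0],[0,0,0,0,0,0],[0,0,0,0,0,0],[0,0,0,0,0,0],[0,0,0,0,0,0],[0,0,0,0,0,0]]' 1 50 >/dev/null
python3 -c "
from h import *
print(ctrl.pinch_z);st();plan(461,64.7,-30,96)"
python3 -m crank '[[0,0,0.6,0,0,0],[0,0,1.2,0,0,0],[0,0,1.8,0,0,0],[0,0,2.2,0,0,0],[0,0,2.2,0,0,0]]'
python3 -m crank '[[0,0,0.3,0,0,0],[0,0,0.6,0,0,0],[0,0,1.0,0,0,0],[0,0,1.0,0,0,0],[0,0,1.0,0,0,0]]'
```

```text
0.0187
t 9.2 P [460.9  64.7   1.7] phi 96.03 tilt 0.01 F [ 1.3 -0.5 -1. ] op 0.99 ff 0.0
row [-0.006, -0.004, 3.174, 0.0, 0.0, 0.0] phi 96 deg 0.0
time: 9.7
eef_pos: [0.4601, 0.0648, -0.0213]
tcp_rot: [-0.053, 0.999, 0.0, -0.001]
contact_force: [0.8, -0.5, -0.5]
opening: 0.997
finger_force: 0.0
time: 10.2
eef_pos: [0.4608, 0.0647, -0.0304]
tcp_rot: [-0.053, 0.999, 0.0, -0.0]
contact_force: [-0.1, -1.0, -1.2]
opening: 1.0
finger_force: 0.0
```

No contact down to there, which confirms the real tips stand about 36 mm behind the reported TCP. Closing now.

```bash
python3 -m crank '[[0,0,0,0,0,0],[0,0,0,0,0,0],[0,0,0,0,0,0],[0,0,0,0,0,0],[0,0,0,0,0,0],[0,0,0,0,0,0],[0,0,0,0,0,0]]' 0 50 >/dev/null
python3 -c "
from h import *
st()
P,Q=pose();p,w=cloud('wrist')
t=(w-P)@Q.as_matrix()*1000
for v in range(245,330,7): print(v,[ (np.round(t[v,u],0).tolist(),p[v,u].tolist()) for u in (290,318,345)])
"
```

```text
t 10.9 P [461.4  64.7 -29.9] phi 96.02 tilt 0.05 F [-0.4 -0.3  3.5] op 0.357 ff 50.1
245 [([30.0, -11.0, -29.0], [58, 107, 168]), ([30.0, 1.0, -30.0], [57, 106, 166]), ([30.0, 13.0, -30.0], [58, 106, 167])]
252 [([27.0, -11.0, -29.0], [61, 112, 172]), ([27.0, 1.0, -30.0], [58, 108, 169]), ([27.0, 13.0, -31.0], [58, 107, 169])]
259 [([25.0, -10.0, -34.0], [87, 95, 101]), ([26.0, 1.0, -35.0], [94, 103, 106]), ([25.0, 13.0, -33.0], [91, 100, 102])]
266 [([23.0, -10.0, -35.0], [128, 141, 144]), ([23.0, 1.0, -35.0], [135, 149, 151]), ([22.0, 13.0, -34.0], [135, 146, 152])]
273 [([22.0, -10.0, -41.0], [37, 37, 35]), ([22.0, 1.0, -41.0], [35, 33, 33]), ([22.0, 12.0, -40.0], [36, 37, 37])]
280 [([20.0, -10.0, -43.0], [56, 55, 58]), ([20.0, 1.0, -44.0], [57, 56, 56]), ([20.0, 12.0, -44.0], [82, 84, 83])]
287 [([17.0, -10.0, -43.0], [56, 57, 58]), ([16.0, 1.0, -43.0], [53, 54, 54]), ([17.0, 12.0, -44.0], [83, 84, 84])]
294 [([13.0, -10.0, -43.0], [55, 56, 57]), ([14.0, 1.0, -45.0], [54, 53, 54]), ([14.0, 12.0, -44.0], [83, 84, 83])]
301 [([10.0, -10.0, -43.0], [56, 53, 53]), ([11.0, 1.0, -44.0], [55, 57, 54]), ([11.0, 12.0, -44.0], [56, 57, 54])]
308 [([7.0, -10.0, -44.0], [56, 58, 56]), ([8.0, 1.0, -44.0], [57, 60, 58]), ([7.0, 13.0, -44.0], [51, 54, 55])]
315 [([4.0, -10.0, -43.0], [54, 53, 52]), ([4.0, 1.0, -43.0], [55, 55, 55]), ([4.0, 13.0, -44.0], [56, 56, 57])]
322 [([1.0, -10.0, -44.0], [55, 56, 53]), ([1.0, 1.0, -43.0], [51, 52, 51]), ([1.0, 13.0, -44.0], [54, 52, 53])]
329 [([-3.0, -10.0, -43.0], [55, 55, 56]), ([-2.0, 1.0, -44.0], [54, 56, 55]), ([-2.0, 13.0, -44.0], [55, 53, 54])]
```

```bash
python3 -m crank '[[0,0,-1,0,0,0],[0,0,-4,0,0,0],[0,0,-8,0,0,0],[0,0,-11.5,0,0,0],[0,0,-11.5,0,0,0],[0,0,-11.5,0,0,0]]'
python3 -c "
from h import *
plan(621.7,73,85,92.8)"
```

```text
time: 11.55
eef_pos: [0.461, 0.0647, 0.0855]
tcp_rot: [-0.053, 0.999, -0.0, 0.001]
contact_force: [-0.5, 0.0, -2.0]
opening: 0.359
finger_force: 49.8
row [-16.064, -0.865, 0.07, -0.0, 0.001, 0.056] phi 92.8 deg 3.2
```

```bash
python3 -m crank '[[-3,-0.2,0,0,0,0.02],[-7,-0.4,0,0,0,0.04],[-11,-0.6,0,0,0,0.056],[-14.5,-0.8,0,0,0,0.056],[-16,-0.87,0,0,0,0.056],[-16.06,-0.87,0,0,0,0.056],[-16.06,-0.87,0,0,0,0.056],[-16.06,-0.87,0,0,0,0.056]]'
python3 - <<'E'
from h import *
st(); plan(621.7,73,26,92.8)
P,Q=pose();p,w=cloud('wrist'); t=(w-P)@Q.as_matrix()*1000
# held pad: points at tool z in -48..-38, central
s=np.zeros((480,640),bool); s[240:340,260:380]=1; s&=(t[...,2]>-52)&(t[...,2]<-38)
q=t[s]; print(len(q),q.min(0),q.max(0)); print([round(v,1) for v in np.percentile(q[:,0],[1,99])],[round(v,1) for v in np.percentile(q[:,1],[1,99])])
E
```

```text
time: 12.35
eef_pos: [0.6195, 0.073, 0.0831]
tcp_rot: [-0.025, 1.0, 0.0, -0.002]
contact_force: [-0.3, 0.4, -0.7]
opening: 0.359
finger_force: 49.7
t 12.3 P [619.5  73.   83.1] phi 92.82 tilt 0.21 F [-0.3  0.4 -0.7] op 0.359 ff 49.7
row [-0.239, -0.017, 5.714, 0.0, -0.004, 0.0] phi 92.8 deg 0.2
6033 [ -7.96491507 -23.33611184 -51.98101392] [ 22.72823658  27.49959905 -38.0089293 ]
[np.float64(-7.1), np.float64(22.3)] [np.float64(-19.8), np.float64(25.2)]
```

```bash
python3 -m crank '[[-0.1,0,2,0,0,0],[-0.1,0,4,0,0,0],[-0.1,0,5,0,0,0],[-0.1,0,5,0,0,0],[-0.1,0,5,0,0,0],[-0.1,0,5,0,0,0]]'
python3 -c "
from h import *
plan(621.7,73,26,92.8)"
```

```text
time: 13.0
eef_pos: [0.6234, 0.073, 0.0361]
tcp_rot: [-0.025, 1.0, 0.0, 0.001]
contact_force: [-0.1, -0.0, -0.6]
opening: 0.361
finger_force: 49.7
row [0.173, 0.011, 1.009, -0.0, 0.002, 0.0] phi 92.8 deg 0.1
```

```bash
python3 -m crank '[[0.15,0,0,0,0,0],[0.15,0,0,0,0,0],[0.15,0,0,0,0,0],[0.15,0,0,0,0,0]]' >/dev/null
python3 -c "
from h import *
st();plan(621.7,73,26,92.8)"
```

```text
t 13.4 P [621.1  72.9  34.9] phi 92.82 tilt 0.02 F [ 0.3  0.7 -2.1] op 0.358 ff 49.7
row [-0.056, 0.006, 0.893, 0.0, 0.0, 0.0] phi 92.8 deg 0.0
```

```bash
python3 -m crank '[[-0.05,0,0.2,0,0,0],[-0.05,0,0.4,0,0,0],[-0.05,0,0.6,0,0,0],[-0.05,0,0.75,0,0,0],[-0.05,0,0.9,0,0,0],[-0.05,0,0.9,0,0,0],[-0.05,0,0.9,0,0,0]]'
```

```text
time: 14.1
eef_pos: [0.6216, 0.0729, 0.0296]
tcp_rot: [-0.025, 1.0, -0.0, -0.001]
contact_force: [-8.3, -0.1, 16.2]
opening: 0.353
finger_force: 59.7
```

```bash
python3 -m crank '[[0,0,-0.5,0,0,0],[0.15,0,-0.5,0,0,0],[0.15,0,-0.5,0,0,0],[0.15,0,-0.2,0,0,0],[0.15,0,0,0,0,0],[0.15,0,0.1,0,0,0],[0.15,0,0.1,0,0,0]]'
```

```text
time: 14.8
eef_pos: [0.6199, 0.0729, 0.0295]
tcp_rot: [-0.025, 1.0, -0.0, -0.002]
contact_force: [-11.9, -0.1, 24.0]
opening: 0.361
finger_force: 63.6
```

```bash
python3 -m crank '[[0,0,-0.6,0,0,0],[0,0,-0.6,0,0,0],[0,0,-0.6,0,0,0],[0,0,-0.6,0,0,0]]'
python3 -c "
from h import *
p,w=cloud('wrist'); s,_=cloud('scene'); cv2.imwrite('pics/q1.png',np.hstack([cv2.resize(p[170:370,210:430],(660,600)),cv2.resize(s[270:360,200:305],(140,120)).repeat(5,0)]) [:600,:800]); np.save('q1.npy',w)"
```

```text
time: 15.2
eef_pos: [0.6196, 0.0729, 0.0297]
tcp_rot: [-0.025, 1.0, 0.0, -0.001]
contact_force: [0.0, -0.1, -0.2]
opening: 0.358
finger_force: 50.2
```

View pics/q1.png

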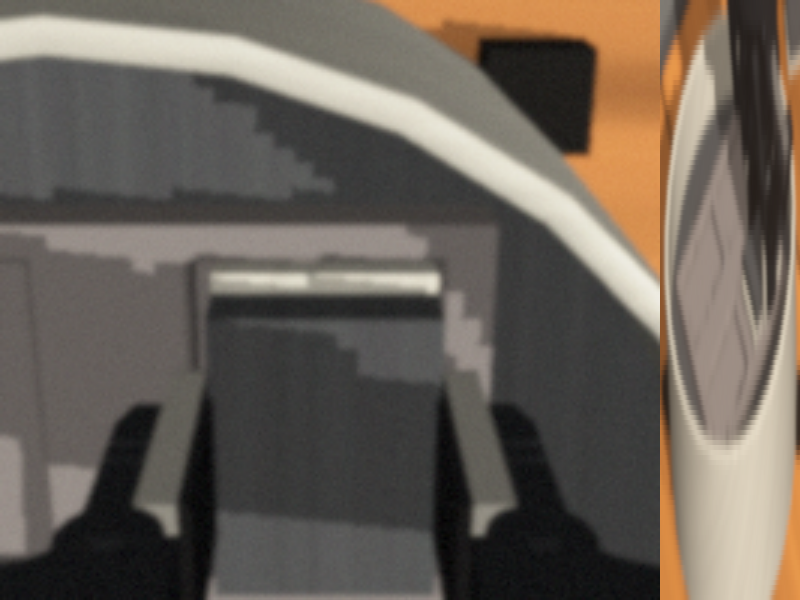

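The crop shows the pad nearly over the pocket. There is about 2.4 mm of gap on the left edge (col 195–210) and almost none on the right, so I'll shift about 1 mm toward −y and back +x.

```bash
python3 -m crank '[[0,0,-0.3,0,0,0],[-0.18,-0.11,-0.3,0,0,0],[-0.18,-0.11,-0.3,0,0,0],[-0.18,-0.11,-0.1,0,0,0],[-0.18,-0.11,0.1,0,0,0],[-0.18,-0.11,0.2,0,0,0],[-0.18,-0.11,0.3,0,0,0],[-0.18,-0.11,0.4,0,0,0],[-0.18,-0.11,0.4,0,0,0]]'
```

```text
time: 16.2
eef_pos: [0.6218, 0.0718, 0.0296]
tcp_rot: [-0.025, 1.0, -0.0, -0.001]
contact_force: [-6.8, -0.8, 12.9]
opening: 0.361
finger_force: 57.5
```

```bash
python3 -c "
from h import *
w=np.load('q1.npy')*1000
for c in (274,276,278,362,366):
  print(c,[(r,np.round(w[r,c],0).tolist()) for r in range(276,312,3)])
print('deck',np.nanmedian(w[250:290,225:260,2]),'pocket floor strip',np.nanmedian(w[262:285,274:277,2]),'pad top',np.nanmedian(w[290:330,290:350,2]),'plate',np.nanmedian(w[261:266,290:350,2]))
"
```

```text
274 [(276, [605.0, 54.0, 59.0]), (279, [607.0, 54.0, 58.0]), (282, [608.0, 54.0, 59.0]), (285, [609.0, 54.0, 59.0]), (288, [610.0, 54.0, 61.0]), (291, [612.0, 54.0, 60.0]), (294, [610.0, 55.0, 67.0]), (297, [611.0, 55.0, 68.0]), (300, [611.0, 56.0, 71.0]), (303, [610.0, 56.0, 75.0]), (306, [611.0, 56.0, 76.0]), (309, [610.0, 56.0, 79.0])]
276 [(276, [607.0, 55.0, 55.0]), (279, [609.0, 55.0, 54.0]), (282, [610.0, 55.0, 55.0]), (285, [611.0, 55.0, 56.0]), (288, [613.0, 55.0, 54.0]), (291, [nan, nan, nan]), (294, [610.0, 56.0, 67.0]), (297, [610.0, 56.0, 69.0]), (300, [610.0, 57.0, 72.0]), (303, [610.0, 57.0, 75.0]), (306, [610.0, 57.0, 77.0]), (309, [610.0, 57.0, 80.0])]
278 [(276, [599.0, 57.0, 73.0]), (279, [600.0, 57.0, 73.0]), (282, [601.0, 57.0, 74.0]), (285, [603.0, 57.0, 73.0]), (288, [604.0, 57.0, 74.0]), (291, [606.0, 57.0, 72.0]), (294, [610.0, 57.0, 66.0]), (297, [609.0, 57.0, 71.0]), (300, [610.0, 57.0, 72.0]), (303, [610.0, 58.0, 74.0]), (306, [610.0, 58.0, 77.0]), (309, [611.0, 58.0, 78.0])]
362 [(276, [603.0, 93.0, 60.0]), (279, [604.0, 93.0, 61.0]), (282, [605.0, 93.0, 61.0]), (285, [607.0, 93.0, 60.0]), (288, [608.0, 93.0, 61.0]), (291, [610.0, 93.0, 61.0]), (294, [608.0, 93.0, 67.0]), (297, [608.0, 92.0, 70.0]), (300, [609.0, 92.0, 71.0]), (303, [609.0, 92.0, 74.0]), (306, [609.0, 91.0, 76.0]), (309, [608.0, 91.0, 79.0])]
366 [(276, [602.0, 94.0, 61.0]), (279, [604.0, 95.0, 60.0]), (282, [605.0, 95.0, 61.0]), (285, [606.0, 95.0, 61.0]), (288, [608.0, 95.0, 62.0]), (291, [610.0, 95.0, 61.0]), (294, [608.0, 94.0, 67.0]), (297, [609.0, 94.0, 68.0]), (300, [608.0, 94.0, 72.0]), (303, [608.0, 93.0, 75.0]), (306, [608.0, 93.0, 78.0]), (309, [608.0, 93.0, 79.0])]
deck 60.7615087989675 pocket floor strip 55.30624968786846 pad top 73.37585482634265 plate 64.29717756445629
```

```bash
python3 -c "
from h import *
p,w=cloud('wrist'); w=w*1000; st()
for c in (285,300,318,335,350): print(c,[(r,np.round(w[r,c],1).tolist(),int(p[r,c].mean())) for r in range(250,276,2)])
for r in (266,275,284): print(r,[(c,np.round(w[r,c,1:],1).tolist(),int(p[r,c].mean())) for c in list(range(268,284,2))+list(range(352,370,2))])
"
```

```text
t 16.2 P [621.8  71.8  29.6] phi 92.84 tilt 0.1 F [-7.  -0.4 12.7] op 0.36 ff 57.5
285 [(250, [594.1, 57.9, 61.0], 140), (252, [597.3, 57.4, 54.7], 111), (254, [598.1, 57.4, 55.1], 98), (256, [599.3, 57.4, 54.4], 96), (258, [597.2, 58.0, 62.3], 98), (260, [597.3, 58.2, 64.3], 130), (262, [597.9, 58.3, 65.3], 173), (264, [599.4, 58.2, 63.6], 152), (266, [599.8, 58.3, 64.9], 143), (268, [600.1, 58.5, 66.4], 81), (270, [600.8, 58.5, 66.8], 43), (272, [600.3, 58.8, 70.0], 35), (274, [600.4, 58.9, 71.9], 36)]
300 [(250, [594.1, 64.2, 60.1], 142), (252, [597.2, 64.0, 54.3], 108), (254, [597.5, 64.1, 56.0], 101), (256, [598.8, 64.1, 54.9], 99), (258, [596.8, 64.4, 62.5], 102), (260, [597.0, 64.5, 64.5], 133), (262, [598.4, 64.5, 63.2], 204), (264, [599.3, 64.5, 63.2], 179), (266, [599.9, 64.6, 64.0], 142), (268, [600.4, 64.7, 64.9], 79), (270, [600.4, 64.8, 67.1], 39), (272, [600.2, 64.9, 69.6], 39), (274, [600.1, 65.0, 71.8], 39)]
318 [(250, [593.5, 71.9, 60.6], 138), (252, [596.3, 72.1, 55.6], 110), (254, [597.2, 72.1, 55.8], 96), (256, [598.2, 72.2, 55.6], 96), (258, [596.9, 72.1, 61.3],
[... 1735 characters left out ...]
.8], 41), (282, [57.8, 72.4], 41), (352, [85.9, 72.2], 49), (354, [86.6, 72.8], 46), (356, [87.5, 72.2], 51), (358, [90.2, 59.2], 64), (360, [90.9, 60.2], 104), (362, [91.6, 61.2], 140), (364, [92.6, 60.9], 144), (366, [93.4, 61.0], 145), (368, [94.3, 60.6], 146)]
284 [(268, [50.8, 61.3], 98), (270, [51.5, 60.4], 99), (272, [52.5, 60.9], 100), (274, [53.2, 59.8], 91), (276, [54.2, 60.4], 67), (278, [56.3, 73.2], 50), (280, [57.1, 72.7], 58), (282, [58.0, 74.1], 58), (352, [86.1, 73.0], 91), (354, [86.9, 73.3], 86), (356, [87.6, 73.8], 91), (358, [90.3, 60.7], 84), (360, [91.2, 60.9], 114), (362, [92.1, 60.7], 141), (364, [92.9, 61.1], 146), (366, [93.9, 60.2], 145), (368, [94.7, 61.0], 144)]
```

```bash
python3 -c "
from h import *
p,w=cloud('wrist'); w=w*1000
for r in range(278,420,8): print(r,np.round(np.nanmedian(w[r,300:336],0),1), int(np.median(p[r,300:336])))
"
```

```text
278 [600.8  72.1  73.5] 83
286 [604.4  72.2  73.2] 60
294 [607.9  72.4  73.2] 59
302 [611.5  72.6  73.3] 58
310 [615.3  72.8  73.3] 59
318 [618.9  73.   73.3] 59
326 [622.8  73.2  73.4] 58
334 [626.7  73.3  73.3] 58
342 [630.6  73.5  73.3] 67
350 [634.6  73.7  73.1] 89
358 [638.7  73.9  73.3] 88
366 [642.9  74.2  73.3] 90
374 [661.9  75.   54.9] 143
382 [666.8  75.4  54.7] 144
390 [671.8  75.6  54.7] 144
398 [677.   75.8  54.6] 144
406 [682.   76.1  54.7] 144
414 [687.3  76.4  54.6] 143
```

The pad is centred, about 2 mm clear all round and 1.5 mm into the mouth. What stops it is the fingertips reaching the deck, because I gripped too low. I'll unload the force and release so it drops about 4 mm.

```bash
python3 -m crank '[[0,0,-0.3,0,0,0],[0,0,-0.3,0,0,0],[0,0,-0.3,0,0,0]]'
python3 -m crank '[[0,0,0,0,0,0],[0,0,0,0,0,0],[0,0,0,0,0,0],[0,0,0,0,0,0]]' 0.55
python3 -m crank '[[0,0,-1,0,0,0],[0,0,-3,0,0,0],[0,0,-5,0,0,0],[0,0,-8,0,0,0],[0,0,-11,0,0,0],[0,0,-11,0,0,0],[0,0,-11,0,0,0]]'
python3 -c "
from h import *
p,w=cloud('wrist'); w=w*1000;P,Q=pose();
i=ctrl.camera_info('wrist')
s=(abs(w[...,0]-621.7)<16)&(abs(w[...,1]-72.5)<10); q=w[s]; A=np.c_[q[:,:2]-[621.7,72.5],np.ones(len(q))]
print(len(q),np.linalg.lstsq(A,q[:,2],rcond=None)[0])
cv2.imwrite('pics/r1.png',p)"
```

```text
time: 16.6
eef_pos: [0.622, 0.0719, 0.0297]
tcp_rot: [-0.025, 1.0, 0.0, 0.0]
contact_force: [-1.0, -0.3, 2.9]
opening: 0.359
finger_force: 51.3
time: 17.0
eef_pos: [0.6218, 0.0718, 0.0295]
tcp_rot: [-0.025, 1.0, 0.0, -0.0]
contact_force: [-1.0, 0.1, -0.5]
opening: 0.55
finger_force: 0.0
time: 17.7
eef_pos: [0.6226, 0.0718, 0.1413]
tcp_rot: [-0.025, 1.0, -0.0, 0.001]
contact_force: [-0.8, -0.3, -0.2]
opening: 0.55
finger_force: 0.0
6149 [ -8.88440625  -0.3364489  150.26525225]
```

```bash
cat > chk.py <<'E'
from h import *
import sys
x,y=map(float,sys.argv[1:3]); zmax=float(sys.argv[3])
p,w=cloud('wrist'); w=w*1000
s=(abs(w[...,0]-x)<18)&(abs(w[...,1]-y)<12)&(w[...,2]<zmax); q=w[s]; A=np.c_[q[:,:2]-[x,y],np.ones(len(q))]
print(len(q),'slopes, z',np.round(np.linalg.lstsq(A,q[:,2],rcond=None)[0],3))
E
python3 chk.py 621.7 72.5 90; python3 -c "
from h import *
plan(464.1,-33.3,60,66.6);plan(464.1,-33.3,-25,66.6)"
```

```text
1554 slopes, z [-3.0000e-03 -1.0000e-03  6.8753e+01]
row [16.17, -9.734, 7.885, -0.0, -0.002, 0.458] phi 66.6 deg 26.2
row [16.151, -9.736, 16.385, -0.0, -0.002, 0.458] phi 66.6 deg 26.2
```

```bash
python3 -m crank '[[16.15,-9.7,7.9,0,0,0.456],[16.15,-9.7,7.9,0,0,0.456],[16.15,-9.7,7.9,0,0,0.456],[16.15,-9.7,7.9,0,0,0.456],[16.15,-9.7,7.9,0,0,0.456],[16.15,-9.7,7.9,0,0,0.456],[16.15,-9.7,7.9,0,0,0.456],[16.15,-9.7,7.9,0,0,0.456]]' 1
python3 pads.py; python3 -c "
from h import *
plan(464,-33.5,-23,66.6)"
```

```text
time: 18.6
eef_pos: [0.4672, -0.0329, 0.0618]
tcp_rot: [0.202, 0.979, 0.0, 0.001]
contact_force: [-0.1, 0.8, 0.9]
opening: 1.0
finger_force: 0.0
t 18.6 P [467.2 -32.9  61.8] phi 66.75 tilt 0.13 F [-0.1  0.8  0.9] op 1.0 ff 0.0
t 18.6 P [467.1 -32.8  61.7] phi 66.76 tilt 0.13 F [ 0.3 -0.3  0.3] op 0.999 ff 0.0
lining c 462.8 -33.7 size [31.7 45.8] x-axis deg -23.5
full c 460.9 -32.9 size [31.7 49.8] x-axis deg -23.5
row [0.28, -0.19, 8.47, 0.001, 0.002, 0.003] phi 66.6 deg 0.2
```

```bash
python3 -m crank '[[0.2,-0.1,3,0,0,0],[0.2,-0.1,6,0,0,0],[0.2,-0.1,7.5,0,0,0],[0.2,-0.1,8.2,0,0,0],[0.2,-0.1,8.47,0,0,0],[0.2,-0.1,8.47,0,0,0],[0.2,-0.1,8.47,0,0,0]]'
python3 -c "
from h import *
plan(464,-33.5,-23,66.6)"
python3 -m crank '[[0,0,0,0,0,0],[0,0,0,0,0,0],[0,0,0,0,0,0],[0,0,0,0,0,0],[0,0,0,0,0,0],[0,0,0,0,0,0],[0,0,0,0,0,0]]' 0 50
```

```text
time: 19.35
eef_pos: [0.4643, -0.0333, -0.0229]
tcp_rot: [0.202, 0.979, -0.0, 0.001]
contact_force: [-0.4, 0.5, 0.8]
opening: 0.999
finger_force: 0.0
row [0.024, -0.031, 0.01, 0.0, 0.002, 0.002] phi 66.6 deg 0.2
time: 20.05
eef_pos: [0.4637, -0.0333, -0.0234]
tcp_rot: [0.202, 0.979, -0.0, 0.001]
contact_force: [-0.3, -0.2, 5.6]
opening: 0.35
finger_force: 50.1
```

```bash
python3 -m crank '[[0,0,-1,0,0,0],[0,0,-4,0,0,0],[0,0,-8,0,0,0],[0,0,-11,0,0,0],[0,0,-11,0,0,0],[0,0,-11,0,0,0]]'
python3 -c "
from h import *
P,Q=pose();p,w=cloud('wrist'); t=(w-P)@Q.as_matrix()*1000
for r in range(250,340,6): print(r,np.round(np.nanmedian(t[r,300:336],0),1), int(np.median(p[r,300:336])))
plan(624.6,11.9,90,92.8)"
```

```text
time: 20.65
eef_pos: [0.4629, -0.033, 0.0862]
tcp_rot: [0.202, 0.979, 0.0, 0.0]
contact_force: [-0.3, -0.3, -1.8]
opening: 0.35
finger_force: 49.8
250 [-13.7   1.5  86.6] 101
256 [ 24.2   1.3 -25.4] 113
262 [ 22.4   1.5 -28.1] 207
268 [ 21.2   1.5 -32. ] 42
274 [ 20.7   1.5 -37.3] 71
280 [ 17.9   1.5 -37.2] 79
286 [ 15.1   1.5 -37.1] 79
292 [ 12.3   1.5 -37.2] 79
298 [  9.4   1.5 -37.1] 79
304 [  6.6   1.5 -37.2] 76
310 [  3.6   1.5 -37. ] 52
316 [  0.8   1.5 -37.3] 52
322 [ -2.3   1.5 -37.1] 53
328 [ -5.2   1.5 -37.2] 52
334 [ -8.4   1.5 -37.1] 53
row [-13.173, 10.535, -0.547, 0.0, -0.002, -0.456] phi 92.8 deg 26.1
```

```bash
python3 -m crank '[[-3,2.5,-0.5,0,0,-0.13],[-6,5,-0.5,0,0,-0.27],[-9,7.5,-0.5,0,0,-0.4],[-12,9.5,-0.5,0,0,-0.456],[-13.1,10.5,-0.5,0,0,-0.456],[-13.1,10.5,-0.5,0,0,-0.456],[-13.1,10.5,-0.5,0,0,-0.456],[-13.1,10.5,-0.5,0,0,-0.456]]' 
python3 -c "
from h import *
plan(623.5,11.9,40,92.8)"
```

```text
time: 21.5
eef_pos: [0.6231, 0.0114, 0.0894]
tcp_rot: [-0.024, 1.0, 0.0, -0.002]
contact_force: [0.9, -1.3, -1.0]
opening: 0.355
finger_force: 49.8
row [-0.06, 0.042, 4.939, 0.001, -0.003, 0.0] phi 92.8 deg 0.2
```

```bash
python3 -m crank '[[0,0.04,2,0,0,0],[0,0.04,4,0,0,0],[0,0.04,4.8,0,0,0],[0,0.04,4.9,0,0,0],[0,0.04,4.9,0,0,0],[0,0.04,4.9,0,0,0],[0,0.04,4.9,0,0,0]]' 
cat > edge.py <<'E'
from h import *
p,w=cloud('wrist'); w=w*1000; st()
for c in (300,335): print(c,[(r,np.round(w[r,c,::2],1).tolist(),int(p[r,c].mean())) for r in range(246,276,2)])
for r in (262,270): print(r,[(c,np.round(w[r,c,1:],1).tolist(),int(p[r,c].mean())) for c in list(range(266,288,2))+list(range(350,370,2))])
plan(623.5,11.9,32,92.8)
E
python3 edge.py
```

```text
time: 22.2
eef_pos: [0.6258, 0.0118, 0.0433]
tcp_rot: [-0.025, 1.0, -0.0, 0.001]
contact_force: [0.5, 1.3, -0.7]
opening: 0.35
finger_force: 49.8
t 22.2 P [625.7  11.8  43.1] phi 92.82 tilt 0.1 F [-0.3  0.2 -0.9] op 0.356 ff 49.8
300 [(246, [602.9, 54.6], 105), (248, [603.9, 54.8], 104), (250, [605.0, 54.5], 105), (252, [605.9, 54.9], 106), (254, [606.9, 54.9], 102), (256, [602.6, 68.8], 111), (258, [603.0, 70.2], 137), (260, [603.6, 71.2], 175), (262, [604.2, 71.8], 178), (264, [605.5, 70.9], 154), (266, [605.9, 72.3], 71), (268, [605.5, 75.6], 39), (270, [605.3, 78.2], 39), (272, [605.8, 79.0], 47), (274, [606.1, 80.6], 60)]
335 [(246, [602.0, 54.7], 155), (248, [602.8, 55.6], 156), (250, [603.9, 55.1], 154), (252, [605.1, 54.9], 155), (254, [606.0, 55.2], 141), (256, [601.9, 68.6], 116), (258, [601.7, 71.6], 156), (260, [602.7, 71.5], 222), (262, [603.7, 71.2], 219), (264, [604.7, 71.2], 162), (266, [604.4, 74.2], 69), (268, [604.7, 75.6], 39), (270, [604.8, 77.5], 42), (272, [604.8, 79.8], 51), (274, [605.9, 79.2], 84)]
262 [(266, [-12.1, 61.4], 98), (268, [-11.1, 61.6], 102), (2
[... 395 characters left out ...]
.2, 60.7], 156), (364, [34.2, 60.7], 158), (366, [35.0, 61.4], 154), (368, [36.2, 60.0], 159)]
270 [(266, [-12.2, 60.2], 106), (268, [-11.1, 61.3], 106), (270, [-10.2, 60.9], 102), (272, [-9.3, 60.5], 103), (274, [-8.1, 62.6], 105), (276, [-7.4, 60.9], 101), (278, [-6.5, 59.8], 94), (280, [-4.0, 77.0], 65), (282, [-3.0, 78.1], 41), (284, [-2.2, 77.7], 40), (286, [-1.4, 77.0], 43), (350, [25.9, 77.0], 42), (352, [26.8, 77.0], 43), (354, [27.7, 76.5], 50), (356, [30.7, 60.9], 85), (358, [31.6, 60.9], 137), (360, [32.6, 60.9], 154), (362, [33.5, 60.9], 157), (364, [34.5, 60.6], 158), (366, [35.3, 61.7], 157), (368, [36.4, 61.1], 156)]
row [0.218, 0.021, 1.111, -0.0, 0.002, 0.0] phi 92.8 deg 0.1
```

```bash
python3 -m crank '[[0.25,0.02,0,0,0,0],[0.25,0.02,0,0,0,0],[0.25,0.02,0.3,0,0,0],[0.25,0.02,0.3,0,0,0]]' 
python3 -c "
from h import *
plan(623.2,11.9,32.5,92.8)"
```

```text
time: 22.65
eef_pos: [0.622, 0.012, 0.0384]
tcp_rot: [-0.025, 1.0, 0.0, -0.0]
contact_force: [-0.3, 0.4, -0.9]
opening: 0.346
finger_force: 49.8
row [-0.117, -0.019, 0.591, 0.0, -0.001, 0.0] phi 92.8 deg 0.1
```

```bash
python3 -m crank '[[-0.1,0,0,0,0,0],[-0.1,0,0,0,0,0],[-0.1,0,0.1,0,0,0],[-0.1,0,0.3,0,0,0],[-0.1,0,0.5,0,0,0],[-0.1,0,0.6,0,0,0],[-0.1,0,0.6,0,0,0]]' 
python3 edge.py | tail -4 | cut -c1-400
```

```text
time: 23.35
eef_pos: [0.6232, 0.0121, 0.0326]
tcp_rot: [-0.025, 1.0, 0.0, -0.0]
contact_force: [0.6, 0.2, 0.2]
opening: 0.353
finger_force: 49.8
335 [(246, [593.3, 61.8], 154), (248, [595.0, 59.5], 157), (250, [595.5, 60.8], 157), (252, [596.7, 60.1], 135), (254, [599.6, 54.9], 112), (256, [599.0, 59.0], 110), (258, [599.1, 61.1], 154), (260, [599.9, 61.6], 220), (262, [601.1, 60.9], 218), (264, [601.8, 61.4], 162), (266, [601.8, 63.8], 70), (268, [602.2, 65.0], 43), (270, [602.0, 67.7], 43), (272, [602.4, 69.0], 49), (274, [602.8, 70.1], 
262 [(266, [-10.5, 60.2], 103), (268, [-9.6, 60.5], 103), (270, [-8.7, 60.4], 106), (272, [-7.6, 62.0], 101), (274, [-6.9, 60.3], 90), (276, [-6.2, 59.1], 68), (278, [-5.8, 54.2], 87), (280, [-4.9, 53.9], 114), (282, [-3.4, 60.9], 152), (284, [-2.4, 61.4], 177), (286, [-1.6, 60.9], 195), (350, [26.6, 60.4], 227), (352, [27.4, 61.1], 230), (354, [29.0, 55.7], 188), (356, [29.7, 56.9], 94), (358, [3
270 [(266, [-10.4, 61.1], 106), (268, [-9.5, 60.9], 104), (270, [-8.7, 60.6], 102), (272, [-7.8, 60.0], 105), (274, [-6.9, 60.7], 92), (276, [-6.1, 59.5], 73), (278, [-5.7, 54.5], 82), (280, [-3.7, 66.5], 83), (282, [-2.8, 66.9], 47), (284, [-2.0, 66.5], 42), (286, [-1.1, 66.4], 38), (350, [26.1, 66.8], 43), (352, [27.0, 66.7], 40), (354, [27.8, 67.3], 47), (356, [30.0, 57.2], 56), (358, [30.4, 60
row [-0.017, -0.012, 0.082, 0.0, -0.0, 0.0] phi 92.8 deg 0.0
```

```bash
python3 -m crank '[[0,0,0,0,0,0],[0,0,0,0,0,0],[0,0,0,0,0,0],[0,0,0,0,0,0]]' 0.55
python3 -m crank '[[0,0,-1,0,0,0],[0,0,-3,0,0,0],[0,0,-6,0,0,0],[0,0,-10,0,0,0],[0,0,-14,0,0,0],[0,0,-14,0,0,0],[0,0,-14,0,0,0]]'
python3 chk.py 624.4 12.1 90;python3 chk.py 621.6 72 90
cat > top.py <<'E'
from h import *
p,w=cloud('top'); cv2.imwrite('pics/t.png',p); np.save('top0.npy',w)
E
python3 top.py; sed -i "s#pics/top0.png#pics/t.png#" m.py; python3 m.py | grep -E 'cover|cap|knob|neck|grip'
```

```text
time: 23.8
eef_pos: [0.6236, 0.012, 0.0333]
tcp_rot: [-0.025, 1.0, 0.0, 0.0]
contact_force: [0.5, -0.4, 0.5]
opening: 0.549
finger_force: 0.0
time: 24.5
eef_pos: [0.6245, 0.0119, 0.1755]
tcp_rot: [-0.025, 1.0, -0.0, 0.002]
contact_force: [0.4, -0.2, -0.7]
opening: 0.548
finger_force: 0.0
1227 slopes, z [-2.0000e-03 -2.0000e-03  6.8728e+01]
1236 slopes, z [1.0000e-03 1.0000e-03 6.8787e+01]
cover 4825 [446.3 382.5] r 166.1 z 9.3
coverh 283 c [443.2 375.6] mean [443.  374.5  36.3] size [69.7 22.4] long axis deg -85.1
cap 333 [655.8 227.3] r 50.6 z 9.4
knob 86 c [655.1 224.4] mean [654.2 224.3  34.3] size [22.9 22.4] long axis deg -23.4
cap2 11 [417.5 187. ] r 23.8 z 11.2
cap3 421 [356.1 -33.5] r 37.6 z 9.6
neck 192 [ 638.4 -217.6] r 28.0 z 123.0
grip 472 c [ 503.  -304.3] mean [ 497.1 -303.4  197.3] size [90.  33.4] long axis deg -87.1m.py:11: RuntimeWarning: Mean of empty slice.
  print(name,len(q),'c',np.round(c,1),'mean',np.round(q.mean(0)*1000,1),'size',np.round(sz,1),'long axis deg',round((a+90)%180-90,1))
  ret = um.true_divide(
```

Both pads read flat with tops at 68.7 mm, so they are seated. Moving to the cover.

```bash
python3 -c "
from h import *
plan(443.5,377,90,5)"
```

```text
row [16.035, 37.313, 8.199, -0.002, -0.003, 1.533] phi 5 deg 87.8
```

```bash
python3 -m crank '[[16,37.3,0,0,0,1.53],[16,37.3,0,0,0,1.53],[16,37.3,0,0,0,1.53],[16,37.3,0,0,0,1.53],[16,37.3,0,0,0,1.53],[16,37.3,0,0,0,1.53],[16,37.3,4,0,0,1.53],[16,37.3,6,0,0,1.53],[16,37.3,8,0,0,1.53],[16,37.3,8,0,0,1.53]]' 1 >/dev/null
python3 -m crank '[[0,0,0,0,0,0.0],[0,0,0,0,0,0.0],[0,0,0,0,0,0]]'
cat > knob.py <<'E'
from h import *
import sys
x,y,r,z0,z1=map(float,sys.argv[1:6])
st(); p,w=cloud('wrist'); w=w*1000
def rc(q,n):
    q=q[:,:2]; c,s,a=cv2.minAreaRect(q.astype(np.float32))
    if s[0]<s[1]: s=s[::-1]; a+=90
    print(n,len(q),np.round(c,1),np.round(s,1),'long deg',round((a+90)%180-90,1))
s=(np.hypot(w[...,0]-x,w[...,1]-y)<r)&(w[...,2]>z0)&(w[...,2]<z1)&(p.max(2)<90); q=w[s]
m=np.median(q[:,2]); print('top z',m); s&=(abs(w[...,2]-m)<3); s=cv2.morphologyEx(s.astype(np.uint8),cv2.MORPH_OPEN,np.ones((3,3)))>0; rc(w[s],'handle')
E
python3 knob.py 443 377 60 30 46; python3 -c "
from h import *
plan(443.5,377,-15,5)"
```

```text
time: 25.95
eef_pos: [0.4463, 0.3764, 0.0938]
tcp_rot: [0.643, 0.766, 0.001, 0.0]
contact_force: [-0.6, -0.9, 0.5]
opening: 1.004
finger_force: 0.0
t 25.9 P [446.3 376.4  93.8] phi 10.03 tilt 0.08 F [-0.6 -0.9  0.5] op 1.004 ff 0.0
top z 37.60226844290737
handle 3062 [443.3 380.6] [70. 22.] long deg -85.0
row [0.101, -0.293, 10.903, 0.002, -0.001, 0.087] phi 5 deg 5.0
```

```bash
python3 -c "
from h import *
plan(443.3,380.3,-15,5)"
```

```text
row [0.43, -0.255, 10.904, 0.002, -0.001, 0.087] phi 5 deg 5.0
```

```bash
python3 -m crank '[[0.43,-0.25,2,0,0,0.087],[0.43,-0.25,5,0,0,0.087],[0.43,-0.25,8,0,0,0.087],[0.43,-0.25,10,0,0,0.087],[0.43,-0.25,10.9,0,0,0.087],[0.43,-0.25,10.9,0,0,0.087],[0.43,-0.25,10.9,0,0,0.087]]'
python3 -m crank '[[0,0,0,0,0,0],[0,0,0,0,0,0],[0,0,0,0,0,0],[0,0,0,0,0,0],[0,0,0,0,0,0],[0,0,0,0,0,0],[0,0,0,0,0,0]]' 0 90
python3 -m crank '[[0,0,-1,0,0,0],[0,0,-3,0,0,0],[0,0,-6,0,0,0],[0,0,-9,0,0,0],[0,0,-12,0,0,0],[0,0,-13,0,0,0],[0,0,-13,0,0,0],[0,0,-13,0,0,0]]'
python3 - <<'E'
from h import *
P,Q=pose();p,w=cloud('wrist'); t=(w-P)@Q.as_matrix()*1000
s=(t[...,2]<10)&(t[...,2]>-40)&(p.min(2)>150); q=t[s]; A=np.c_[q[:,:2],np.ones(len(q))]; print(len(q),'flange plane',np.linalg.lstsq(A,q[:,2],rcond=None)[0],q.min(0),q.max(0))
st()
E
```

```text
time: 26.7
eef_pos: [0.4434, 0.3809, -0.0145]
tcp_rot: [0.676, 0.737, 0.001, 0.0]
contact_force: [0.2, 0.4, 0.9]
opening: 1.001
finger_force: 0.0
time: 27.4
eef_pos: [0.4426, 0.3808, -0.0152]
tcp_rot: [0.676, 0.737, 0.001, 0.0]
contact_force: [-0.0, 0.0, 4.5]
opening: 0.236
finger_force: 90.4
time: 28.2
eef_pos: [0.4408, 0.3797, 0.112]
tcp_rot: [0.676, 0.737, -0.002, -0.001]
contact_force: [0.5, -0.2, -3.4]
opening: 0.239
finger_force: 89.4
1429 flange plane [ 9.75343227e-05  1.27868865e-03 -2.50181505e+01] [ 11.12032046 -94.87723939 -27.09221452] [101.28902509  29.98482468 -23.10507981]
t 28.2 P [440.5 379.5 111.4] phi 4.99 tilt 0.27 F [ 0.6  0.2 -4.3] op 0.233 ff 89.4
```

```bash
python3 -c "
from h import *
plan(653.5,43.4,112,5)"
```

```text
row [-35.336, 18.298, -0.072, -0.004, 0.002, -0.0] phi 5 deg 0.3
```

```bash
python3 -m crank '[[-2,1,0,0,0,0],[-5,2.6,0,0,0,0],[-9,4.7,0,0,0,0],[-13,6.7,0,0,0,0],[-17,8.8,0,0,0,0],[-21,10.9,0,0,0,0],[-25,13,0,0,0,0],[-29,15,0,0,0,0],[-32,16.6,0,0,0,0],[-34,17.6,0,0,0,0]]' >/dev/null
python3 -m crank '[[-1.3,0.7,0,0,0,0],[-1.3,0.7,0,0,0,0],[-1.3,0.7,0,0,0,0],[-1.3,0.7,0,0,0,0]]'
python3 -c "
from h import *
plan(653.5,43.4,64,5)
P,Q=pose();p,w=cloud('wrist'); t=(w-P)@Q.as_matrix()*1000
s=(t[...,2]<10)&(t[...,2]>-40)&(p.min(2)>150); q=t[s]; A=np.c_[q[:,:2],np.ones(len(q))]; print(len(q),'flange plane',np.linalg.lstsq(A,q[:,2],rcond=None)[0],q.max(0));st()"
```

```text
time: 29.65
eef_pos: [0.6542, 0.0464, 0.1137]
tcp_rot: [0.675, 0.738, -0.0, -0.001]
contact_force: [-0.0, 0.3, -2.4]
opening: 0.233
finger_force: 89.3
row [-0.298, -0.089, 4.97, -0.001, -0.001, 0.002] phi 5 deg 0.1
2674 flange plane [-5.25175907e-04  1.17777805e-03 -2.49374998e+01] [101.90161424  32.6487315  -22.38728019]
t 29.7 P [654.3  46.3 113.9] phi 5.09 tilt 0.05 F [-0.4 -0.1 -4.1] op 0.232 ff 89.3
```

```bash
python3 -m crank '[[-0.25,-0.08,1,0,0,0],[-0.25,-0.08,2,0,0,0],[-0.25,-0.08,3,0,0,0],[-0.25,-0.08,3,0,0,0],[-0.25,-0.08,3,0,0,0],[-0.25,-0.08,3,0,0,0]]'
python3 -c "
from h import *
st();plan(653.5,43.4,65,5)"
```

```text
time: 30.3
eef_pos: [0.6549, 0.0421, 0.0844]
tcp_rot: [0.676, 0.737, 0.0, 0.0]
contact_force: [-0.1, -0.9, -3.4]
opening: 0.239
finger_force: 89.3
t 30.3 P [654.9  42.1  84.4] phi 4.98 tilt 0.04 F [-0.1 -0.9 -3.4] op 0.239 ff 89.3
row [0.141, -0.132, 1.936, 0.001, -0.0, -0.0] phi 5 deg 0.0
```

```bash
python3 -m crank '[[0.1,-0.12,0.3,0,0,0],[0.1,-0.12,0.6,0,0,0],[0.1,-0.12,0.9,0,0,0],[0.1,-0.12,1.2,0,0,0],[0.1,-0.12,1.5,0,0,0],[0.1,-0.12,1.75,0,0,0],[0.1,-0.12,1.9,0,0,0],[0.1,-0.12,2.0,0,0,0],[0.1,-0.12,2.0,0,0,0]]'
```

```text
time: 31.2
eef_pos: [0.6533, 0.0431, 0.0641]
tcp_rot: [0.676, 0.737, 0.0, -0.0]
contact_force: [-0.2, 0.0, -2.4]
opening: 0.239
finger_force: 89.3
```

```bash
python3 -m crank '[[0,0,0.05,0,0,0],[0,0,0.1,0,0,0],[0,0,0.1,0,0,0],[0,0,0.1,0,0,0]]' | grep -E 'eef|cont'
python3 -m crank '[[0,0,0.05,0,0,0],[0,0,0.1,0,0,0],[0,0,0.1,0,0,0],[0,0,0.1,0,0,0]]' | grep -E 'eef|cont'
```

```text
eef_pos: [0.6535, 0.0431, 0.0638]
contact_force: [-2.2, -0.5, 1.6]
eef_pos: [0.6535, 0.043, 0.0638]
contact_force: [-4.9, -0.6, 6.4]
```

```bash
python3 -m crank '[[0,0,-0.12,0,0,0],[0,0,-0.12,0,0,0],[0,0,-0.12,0,0,0],[0,0,-0.12,0,0,0]]' 0.5
python3 -m crank '[[0,0,-0.5,0,0,0],[0,0,-2,0,0,0],[0,0,-5,0,0,0],[0,0,-9,0,0,0],[0,0,-13,0,0,0],[0,0,-15,0,0,0],[0,0,-15,0,0,0]]'
cat > cov.py <<'E'
from h import *
p,w=cloud('wrist'); w=w*1000
s=(np.hypot(w[...,0]-653.5,w[...,1]-43.5)<110)&(w[...,2]>75)&(w[...,2]<100)&(p.min(2)>150); q=w[s]; A=np.c_[q[:,:2]-[653.5,43.5],np.ones(len(q))]; c=np.linalg.lstsq(A,q[:,2],rcond=None)[0]; print(len(q),'cover plane',np.round(c,4))
p,w=cloud('top'); w=w*1000
s=(np.hypot(w[...,0]-653.5,w[...,1]-43.5)<110)&(w[...,2]>75)&(w[...,2]<100)&(p.min(2)>150); q=w[s]
if len(q): A=np.c_[q[:,:2]-[653.5,43.5],np.ones(len(q))]; print(len(q),'top',np.round(np.linalg.lstsq(A,q[:,2],rcond=None)[0],4))
E
python3 cov.py; python3 knob.py 654 43.5 60 105 125; python3 top.py;  python3 m.py 2>/dev/null| grep -E '^cap |knob|neck|grip'; python3 -c "
from h import *
plan(655,226,110,-23.4)"
```

```text
time: 32.4
eef_pos: [0.6534, 0.043, 0.063]
tcp_rot: [0.676, 0.737, 0.0, 0.0]
contact_force: [0.0, 0.1, 0.2]
opening: 0.498
finger_force: 0.0
time: 33.1
eef_pos: [0.6561, 0.0429, 0.2202]
tcp_rot: [0.676, 0.737, 0.003, 0.004]
contact_force: [0.2, 0.3, -0.3]
opening: 0.502
finger_force: 0.0
36752 cover plane [-5.00000e-04  1.20000e-03  8.86895e+01]
1575 top [-1.50000e-03  4.00000e-03  8.86281e+01]
t 33.2 P [653.2  43.1 213.7] phi 4.99 tilt 0.06 F [ 0.3  1.3 -0.4] op 0.496 ff 0.0
top z 116.60200173506242
handle 2222 [654.6  42.7] [70.  21.4] long deg -85.7
cap 344 [661.  227.8] r 54.3 z 9.3
knob 89 c [654.7 224.7] mean [654.2 224.   33.8] size [24.4 22. ] long axis deg 62.2
neck 191 [ 638.3 -218.5] r 28.2 z 123.0
grip 470 c [ 502.9 -304.2] mean [ 497.  -303.4  197.5] size [89.7 34.2] long axis deg -86.4
row [18.183, 1.923, 10.103, -0.004, 0.0, 0.495] phi -23.4 deg 28.4
```

```bash
python3 -m crank '[[18.2,1.9,0,0,0,0.49],[18.2,1.9,0,0,0,0.49],[18.2,1.9,3,0,0,0.49],[18.2,1.9,6,0,0,0.49],[18.2,1.9,10,0,0,0.49],[18.2,1.9,10,0,0,0.49],[18.2,1.9,10,0,0,0.49],[18.2,1.9,10,0,0,0.49]]' 1 >/dev/null
python3 knob.py 655 226 25 28 45; python3 - <<'E'
from h import *
p,w=cloud('wrist'); w=w*1000
s=(np.hypot(w[...,0]-655,w[...,1]-226)<42)&(p.min(2)>150)&(w[...,2]>5)&(w[...,2]<14); q=w[s]; c,r=cv2.minEnclosingCircle(q[:,:2].astype(np.float32)); print('cap',c,r)
E
```

```text
t 34.1 P [657.9 225.3 115.6] phi -23.15 tilt 0.19 F [ 0.2 -0.6  1.2] op 1.0 ff 0.0
top z 35.55217378379311
handle 767 [655.8 228.6] [22.3 21.2] long deg 61.8
cap (655.6573486328125, 228.8581085205078) 30.721176147460938
```

```bash
python3 -c "
from h import *
plan(655.7,228.5,-15,-28.2)"
```

```text
row [0.139, -0.437, 13.177, 0.004, -0.003, 0.088] phi -28.2 deg 5.0
```

```bash
python3 -m crank '[[0.14,-0.43,0,0,0,0.088],[0.14,-0.43,3,0,0,0.088],[0.14,-0.43,6,0,0,0.088],[0.14,-0.43,9,0,0,0.088],[0.14,-0.43,11.5,0,0,0.088],[0.14,-0.43,12.5,0,0,0.088],[0.14,-0.43,13.1,0,0,0.088],[0.14,-0.43,13.1,0,0,0.088],[0.14,-0.43,13.1,0,0,0.088]]' | grep eef
python3 -m crank '[[0,0,0,0,0,0],[0,0,0,0,0,0],[0,0,0,0,0,0],[0,0,0,0,0,0],[0,0,0,0,0,0],[0,0,0,0,0,0],[0,0,0,0,0,0]]' 0 60
python3 -m crank '[[0,0,-1,0,0,0],[0,0,-4,0,0,0],[0,0,-8,0,0,0],[0,0,-12,0,0,0],[0,0,-16,0,0,0],[0,0,-19,0,0,0],[0,0,-19,0,0,0],[0,0,-19,0,0,0],[0,0,-19,0,0,0]]'
cat > held.py <<'E'
from h import *
P,Q=pose();p,w=cloud('wrist'); t=(w-P)@Q.as_matrix()*1000
s=(t[...,2]<0)&(t[...,2]>-40)&(p.min(2)>140)&(np.hypot(t[...,0],t[...,1])<45); q=t[s]; A=np.c_[q[:,:2],np.ones(len(q))]; print(len(q),'flange plane',np.round(np.linalg.lstsq(A,q[:,2],rcond=None)[0],4),q.min(0),q.max(0))
E
python3 held.py; python3 -c "
from h import *
plan(638.4,-215,180,-28.2)"
```

```text
eef_pos: [0.6545, 0.2292, -0.0156]
time: 35.8
eef_pos: [0.6534, 0.2291, -0.0173]
tcp_rot: [0.858, 0.514, 0.0, 0.0]
contact_force: [0.1, 0.3, 2.5]
opening: 0.243
finger_force: 60.1
time: 36.7
eef_pos: [0.6514, 0.2287, 0.1697]
tcp_rot: [0.858, 0.514, -0.002, -0.001]
contact_force: [-0.6, 0.4, -1.6]
opening: 0.24
finger_force: 59.7
5208 flange plane [ 3.20000e-03  6.00000e-04 -2.70923e+01] [ -6.94107958 -30.80593619 -38.70971349] [ 31.80761521  30.42086893 -23.61865793]
row [-39.74, 19.773, -1.037, -0.004, 0.003, 0.001] phi -28.2 deg 0.3
```

```bash
python3 -m crank '[[-2,1,-1,0,0,0],[-5,2.5,-1,0,0,0],[-9,4.5,-1,0,0,0],[-13,6.5,-1,0,0,0],[-17,8.5,-1,0,0,0],[-21,10.5,-1,0,0,0],[-25,12.5,-1,0,0,0],[-29,14.5,-1,0,0,0],[-32,16,-1,0,0,0],[-34,17,-1,0,0,0]]' | grep -E 'open|eef'
python3 - <<'E'
from h import *
def fit(w,z0,z1,c,r):
    s=(w[...,2]>z0)&(w[...,2]<z1)&(np.hypot(w[...,0]-c[0],w[...,1]-c[1])<r)
    q=w[s][:,:2]
    for k in range(3):
        A=np.c_[2*q,np.ones(len(q))]; x=np.linalg.lstsq(A,(q**2).sum(1),rcond=None)[0]; R0=np.sqrt(x[2]+x[0]**2+x[1]**2); e=abs(np.hypot(*(q-x[:2]).T)-R0); q=q[e<max(3,2*np.median(e))]
    print(len(q),np.round(x[:2],1),round(R0,1))
w=np.load('w1.npy')*1000
fit(w,119,130,(638,-218),36); fit(w,81,90,(653,43),102)
st(); p,w=cloud('wrist'); w*=1000; cv2.imwrite('pics/nk.png',p); np.save('nk.npy',w); fit(w,119,130,(638,-218),36)
plan(638.8,-217.5,170,-28.2)
E
```

```text
eef_pos: [0.6411, -0.1534, 0.1795]
opening: 0.243
816 [ 637.7 -213.2] 24.3
2140 [652.8  44.2] 93.7
t 37.8 P [ 641.1 -153.4  179.5] phi -28.26 tilt 0.24 F [ 0.5  0.1 -0.5] op 0.243 ff 59.7
186 [ 653.7 -219.6] 10.6
row [-5.492, 2.713, 0.965, -0.003, 0.003, -0.003] phi -28.2 deg 0.3
```

View pics/nk.png

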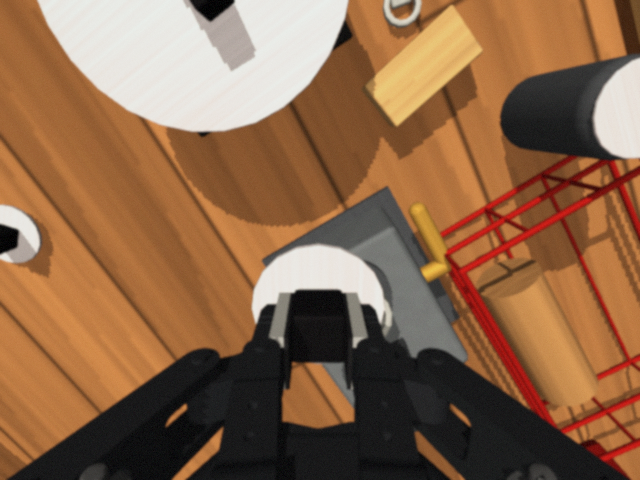

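The wrist view shows the held cap at (318,300) hiding the neck. I'll step past the neck so the camera sits above it and measure it there.

```bash
python3 -c "
from h import *
plan(608,-270,183,-28.2)"
```

```text
row [-11.578, 2.493, -0.317, -0.003, 0.003, -0.003] phi -28.2 deg 0.3
```

```bash
python3 -m crank '[[-2,0.5,-0.3,0,0,0],[-5,1.1,-0.3,0,0,0],[-8,1.7,-0.3,0,0,0],[-11,2.4,-0.3,0,0,0],[-11.5,2.5,-0.3,0,0,0],[-11.5,2.5,-0.3,0,0,0],[-11.5,2.5,-0.3,0,0,0],[-11.5,2.5,-0.3,0,0,0],[-11.5,2.5,-0.3,0,0,0]]' | grep -E 'open|eef'
python3 - <<'E'
from h import *
st(); p,w=cloud('wrist'); w*=1000; st()
s=(w[...,2]>119)&(w[...,2]<131)&(np.hypot(w[...,0]-638,w[...,1]+216)<36); q=w[s]
print(len(q),'mean z',q[:,2].mean(),'min',q.min(0),'max',q.max(0))
for k in range(4):
    A=np.c_[2*q[:,:2],np.ones(len(q))]; x=np.linalg.lstsq(A,(q[:,:2]**2).sum(1),rcond=None)[0]; R0=np.sqrt(x[2]+x[0]**2+x[1]**2); e=abs(np.hypot(*(q[:,:2]-x[:2]).T)-R0); print(len(q),np.round(x[:2],1),round(R0,1)); q=q[e<4]
print('enclosing',cv2.minEnclosingCircle(q[:,:2].astype(np.float32)))
plan(638.8,-217,183,-28.2)
E
python3 held.py
```

```text
eef_pos: [0.6107, -0.263, 0.185]
opening: 0.25
t 38.7 P [ 610.7 -263.   185. ] phi -28.04 tilt 0.03 F [ 0.   0.3 -0.6] op 0.25 ff 59.7
t 38.8 P [ 610.7 -263.1  185.2] phi -28.05 tilt 0.02 F [-0.2 -0.2  0.8] op 0.245 ff 59.7
1909 mean z 124.31547881867616 min [ 612.53004829 -240.77180411  119.13870388] max [ 666.11878586 -187.37040446  127.37779033]
1909 [ 639.3 -213.8] 24.1
1909 [ 639.3 -213.8] 24.1
1909 [ 639.3 -213.8] 24.1
1909 [ 639.3 -213.8] 24.1
enclosing ((639.2056884765625, -214.1442413330078), 26.960861206054688)
row [5.392, 0.306, 0.219, -0.0, -0.0, 0.003] phi -28.2 deg 0.2
5365 flange plane [ 1.44000e-02  2.80000e-03 -2.73493e+01] [ -7.38863264 -30.83898826 -39.48671938] [ 31.84920854  30.43642859 -23.04652326]
```

```bash
python3 -c "
from h import *
plan(639,-214.6,125,-28.2)"
```

```text
row [5.63, 0.204, 6.023, -0.0, -0.0, 0.002] phi -28.2 deg 0.1
```

```bash
python3 -m crank '[[2,0,0,0,0,0],[5,0.2,0,0,0,0],[5.6,0.2,0,0,0,0],[5.6,0.2,1,0,0,0],[5.6,0.2,3,0,0,0],[5.6,0.2,5,0,0,0],[5.6,0.2,6,0,0,0],[5.6,0.2,6,0,0,0],[5.6,0.2,6,0,0,0]]' | grep -E 'open|eef'
python3 -m crank '[[0,0,0,0,0,0],[0,0,0,0,0,0],[0,0,0,0,0,0]]' >/dev/null
python3 -c "
from h import *
st();plan(639,-214.6,103,-28.2)"; python3 held.py
```

```text
eef_pos: [0.6386, -0.2163, 0.1254]
opening: 0.245
t 40.0 P [ 639.  -216.   126.2] phi -28.12 tilt 0.09 F [-0.8 -0.2 -0.6] op 0.245 ff 59.7
row [0.12, -0.073, 2.323, 0.002, -0.0, 0.001] phi -28.2 deg 0.1
5398 flange plane [ 1.80000e-02  1.20000e-03 -2.74193e+01] [ -6.72162893 -30.6651637  -39.93849642] [31.97312654 30.4470143  -0.37458991]
```

```bash
python3 -m crank '[[0.12,-0.07,0,0,0,0],[0.12,-0.07,0.4,0,0,0],[0.12,-0.07,0.8,0,0,0],[0.12,-0.07,1.2,0,0,0],[0.12,-0.07,1.5,0,0,0],[0.12,-0.07,1.8,0,0,0],[0.12,-0.07,2.1,0,0,0],[0.12,-0.07,2.3,0,0,0],[0.12,-0.07,2.3,0,0,0]]' | grep -E 'open|eef|cont'
python3 -m crank '[[0,0,0.1,0,0,0],[0,0,0.2,0,0,0],[0,0,0.25,0,0,0],[0,0,0.25,0,0,0]]' | grep -E 'open|eef|cont'
```

```text
eef_pos: [0.6386, -0.2144, 0.1021]
contact_force: [0.7, 0.7, -0.7]
opening: 0.244
eef_pos: [0.6388, -0.2145, 0.1017]
contact_force: [-2.5, 0.8, 5.6]
opening: 0.244
```

```bash
python3 -m crank '[[0,0,-0.15,0,0,0],[0,0,-0.15,0,0,0],[0,0,-0.15,0,0,0],[0,0,-0.15,0,0,0]]' 0.45 | grep -E 'open|eef|cont'
python3 -m crank '[[0,0,-0.5,0,0,0],[0,0,-2,0,0,0],[0,0,-5,0,0,0],[0,0,-9,0,0,0],[0,0,-12,0,0,0],[0,0,-12,0,0,0],[0,0,-12,0,0,0],[0,0,-12,0,0,0]]'  | grep -E 'open|eef|cont'
cat > capc.py <<'E'
from h import *
for n in ('wrist','top'):
    p,w=cloud(n); w=w*1000
    s=(np.hypot(w[...,0]-639,w[...,1]+214.5)<36)&(w[...,2]>118)&(w[...,2]<137)&(p.min(2)>150); q=w[s]
    if len(q)>50: A=np.c_[q[:,:2]-[639,-214.5],np.ones(len(q))]; print(n,len(q),'cap plane',np.round(np.linalg.lstsq(A,q[:,2],rcond=None)[0],4),cv2.minEnclosingCircle(q[:,:2].astype(np.float32)))
E
python3 capc.py; python3 cov.py; python3 - <<'E'
from h import *
p,w=cloud('wrist'); w=w*1000
s=(w[...,2]>183)&(w[...,2]<210)&(np.hypot(w[...,0]-500,w[...,1]+300)<60); q=w[s]
if len(q): print('grip',len(q),q.mean(0),q.min(0),q.max(0), cv2.minAreaRect(q[:,:2].astype(np.float32)))
st()
E
```

```text
eef_pos: [0.6384, -0.2143, 0.1008]
contact_force: [0.8, -0.2, 0.2]
opening: 0.449
eef_pos: [0.6378, -0.214, 0.2199]
contact_force: [-0.1, 0.1, -0.6]
opening: 0.449
wrist 3445 cap plane [-8.000000e-04 -6.000000e-04  1.287545e+02] ((638.8767700195312, -213.30909729003906), 30.854896545410156)
8133 cover plane [-3.00000e-04  1.20000e-03  8.89798e+01]
5235 top [-1.40000e-03 -2.40000e-03  8.83646e+01]
grip 569 [ 500.76165249 -290.05264265  198.55662096] [ 491.13742871 -307.65939474  186.83153165] [ 508.19460089 -278.85820027  202.25975882] ((499.7879333496094, -293.25653076171875), (17.09876823425293, 28.575613021850586), 0.8458285927772522)
t 42.8 P [ 638.  -214.1  219.7] phi -28.13 tilt 0.15 F [ 0.2 -0.2 -0.7] op 0.446 ff 0.0
```

Cap and cover are both seated level, at 128.8 mm and 89.0 mm. Next is the pump handle: fingers shut, placed above the grip.

```bash
python3 -c "
from h import *
plan(497.9,-302.3,215,3.2)"
```

```text
row [-14.379, -8.196, 0.485, -0.002, -0.001, -0.547] phi 3.2 deg 31.3
```

```bash
python3 -m crank '[[-4,-2.2,0,0,0,-0.14],[-8,-4.5,0,0,0,-0.28],[-12,-6.8,0,0,0,-0.42],[-14.3,-8.2,0,0,0,-0.547],[-14.3,-8.2,0,0,0,-0.547],[-14.3,-8.2,0,0,0,-0.547],[-14.3,-8.2,0,0,0,-0.547],[-14.3,-8.2,0,0,0,-0.547]]' 0 | grep -E 'open|eef|cont'
python3 - <<'E'
from h import *
P,Q=pose();p,w=cloud('wrist'); w=w*1000; st()
s=(w[...,2]>180)&(w[...,2]<212)&(np.hypot(w[...,0]-500,w[...,1]+302)<70); q=w[s]
print('grip',len(q),q.mean(0),q.min(0),q.max(0), cv2.minAreaRect(q[:,:2].astype(np.float32)))
q=q[q[:,1]>-285]; print('top ridge x',q[q[:,2]>199][:,0].mean(), np.percentile(q[:,2],95))
plan(497.9,-302.3,215,3.2)
E
cp h.py h2.py
```

```text
eef_pos: [0.4996, -0.3011, 0.221]
contact_force: [-0.3, -0.5, 0.5]
opening: 0.001
t 43.6 P [ 499.6 -301.2  221. ] phi 3.27 tilt 0.02 F [ 0.8 -0.6 -0.2] op 0.003 ff 0.0
grip 4690 [ 501.72459653 -288.18722788  195.67794706] [ 484.72018581 -329.65243423  180.00281267] [ 541.30397667 -256.65172761  202.84123304] ((513.4263916015625, -292.07501220703125), (54.865814208984375, 72.33685302734375), 3.052724838256836)
top ridge x 495.7996267982525 201.30550305979324
row [-0.105, -0.176, 0.6, -0.0, -0.0, 0.001] phi 3.2 deg 0.1
```

```bash
python3 -m crank '[[-0.1,-0.17,1,0,0,0],[-0.1,-0.17,2.5,0,0,0],[-0.1,-0.17,3.8,0,0,0],[-0.1,-0.17,4.2,0,0,0],[-0.1,-0.17,4.2,0,0,0],[-0.1,-0.17,4.2,0,0,0]]' | grep -E 'eef|cont'
python3 -m crank '[[0,0,0.2,0,0,0],[0,0,0.4,0,0,0],[0,0,0.6,0,0,0],[0,0,0.6,0,0,0]]' | grep -E 'eef|cont'
python3 -m crank '[[0,0,0.2,0,0,0],[0,0,0.4,0,0,0],[0,0,0.5,0,0,0],[0,0,0.5,0,0,0]]' | grep -E 'eef|cont'
```

```text
eef_pos: [0.4973, -0.3031, 0.1792]
contact_force: [0.2, 0.2, -0.8]
eef_pos: [0.497, -0.3028, 0.1729]
contact_force: [-0.4, -0.6, -0.8]
eef_pos: [0.4973, -0.3031, 0.1702]
contact_force: [-2.0, 1.9, 8.0]
```

Contact is at eef z ≈ 170.5, so the bar top at 201 mm checks. First stroke: down along the arc.

```bash
python3 -m crank '[[0,-0.26,0.62,0,0,0],[0,-0.5,1.25,0,0,0],[0,-0.7,1.9,0,0,0],[0,-0.89,2.5,0,0,0],[0,-1.04,3.2,0,0,0],[0,-1.17,3.9,0,0,0],[0,-1.26,4.5,0,0,0],[0,-1.33,5.2,0,0,0],[0,-1.38,5.85,0,0,0],[0,-1.39,6.5,0,0,0]]' | grep -E 'eef|cont'
python3 -m crank '[[0,0.01,0.69,0,0,0],[0,0.06,1.38,0,0,0],[0,0.13,2.06,0,0,0],[0,0.23,2.74,0,0,0],[0,0.36,3.41,0,0,0],[0,0.53,4.08,0,0,0],[0,0.72,4.74,0,0,0],[0,0.93,5.4,0,0,0],[0,1.17,6.03,0,0,0],[0,1.44,6.67,0,0,0]]' | grep -E 'eef|cont'
python3 -m crank '[[0,0,0.1,0,0,0],[0,0,0.2,0,0,0],[0,0,0.3,0,0,0],[0,0,0.3,0,0,0]]' | grep -E 'eef|cont'
```

```text
eef_pos: [0.482, -0.3046, 0.1047]
contact_force: [-5.4, 0.3, 8.3]
eef_pos: [0.4966, -0.3039, 0.0378]
contact_force: [-8.2, -0.4, 19.4]
eef_pos: [0.4966, -0.3041, 0.0378]
contact_force: [-12.2, 2.8, 20.9]
```

```bash
python3 -m crank '[[0,0,-0.1,0,0,0],[0,0,-0.2,0,0,0],[0,0,-0.3,0,0,0],[0,0,-0.3,0,0,0]]' | grep -E 'eef|cont'
python3 -m crank '[[0,-0.14,-0.32,0,0,0],[0,-0.28,-0.63,0,0,0],[0,-0.4,-0.95,0,0,0],[0,-0.52,-1.27,0,0,0],[0,-0.63,-1.6,0,0,0],[0,-0.74,-1.93,0,0,0],[0,-0.84,-2.26,0,0,0],[0,-0.93,-2.59,0,0,0],[0,-1.01,-2.92,0,0,0],[0,-1.09,-3.26,0,0,0]]' | grep -E 'eef|cont'
python3 -m crank '[[0,-0.07,-0.34,0,0,0],[0,-0.14,-0.68,0,0,0],[0,-0.19,-1.02,0,0,0],[0,-0.24,-1.36,0,0,0],[0,-0.28,-1.7,0,0,0],[0,-0.32,-2.05,0,0,0],[0,-0.34,-2.39,0,0,0],[0,-0.36,-2.73,0,0,0],[0,-0.37,-3.07,0,0,0],[0,-0.37,-3.41,0,0,0]]' | grep -E 'eef|cont'
python3 -m crank '[[0,0,-0.33,0,0,0],[0,0.01,-0.67,0,0,0],[0,0.03,-1.0,0,0,0],[0,0.06,-1.34,0,0,0],[0,0.09,-1.67,0,0,0],[0,0.13,-2.0,0,0,0],[0,0.17,-2.34,0,0,0],[0,0.22,-2.67,0,0,0],[0,0.28,-3.0,0,0,0],[0,0.35,-3.34,0,0,0]]' | grep -E 'eef|cont'
python3 -m crank '[[0,0.07,-0.32,0,0,0],[0,0.15,-0.64,0,0,0],[0,0.24,-0.97,0,0,0],[0,0.33,-1.29,0,0,0],[0,0.43,-1.6,0,0,0],[0,0.54,-1.92,0,0,0],[0,0.66,-2.24,0,0,0],[0,0.78,-2.56,0,0,0],[0,0.91,-2.87,0,0,0],[0,1.04,-3.19,0,0,0]]' | grep -E 'eef|cont'
python3 -m crank '[[0,0,-0.1,0,0,0],[0,0,-0.2,0,0,0],[0,0,-0.3,0,0,0],[0,0,-0.4,0,0,0],[0,0,-0.5,0,0,0],[0,0,-0.5,0,0,0]]' | grep -E 'eef|cont'
```

```text
eef_pos: [0.4965, -0.304, 0.0383]
contact_force: [-7.7, -1.3, 8.8]
eef_pos: [0.4879, -0.3046, 0.0718]
contact_force: [-0.2, 1.9, 9.1]
eef_pos: [0.4868, -0.3047, 0.1068]
contact_force: [5.6, 2.0, 7.5]
eef_pos: [0.4898, -0.305, 0.1399]
contact_force: [3.7, 0.0, 5.7]
eef_pos: [0.4972, -0.3032, 0.1688]
contact_force: [2.9, -1.6, 4.9]
eef_pos: [0.4959, -0.3022, 0.1721]
contact_force: [-0.3, 0.4, -0.6]
```

Contact was kept all the way and the handle is at rest. Second stroke.

```bash
python3 -m crank '[[0,0.1,0.2,0,0,0],[0,0.1,0.4,0,0,0],[0,0.1,0.5,0,0,0],[0,0.1,0.5,0,0,0]]' | grep -E 'eef|cont'
python3 -m crank '[[0,-0.26,0.62,0,0,0],[0,-0.5,1.25,0,0,0],[0,-0.7,1.9,0,0,0],[0,-0.89,2.5,0,0,0],[0,-1.04,3.2,0,0,0],[0,-1.17,3.9,0,0,0],[0,-1.26,4.5,0,0,0],[0,-1.33,5.2,0,0,0],[0,-1.38,5.85,0,0,0],[0,-1.39,6.5,0,0,0]]' | grep -E 'eef|cont'
python3 -m crank '[[0,0.01,0.69,0,0,0],[0,0.06,1.38,0,0,0],[0,0.13,2.06,0,0,0],[0,0.23,2.74,0,0,0],[0,0.36,3.41,0,0,0],[0,0.53,4.08,0,0,0],[0,0.72,4.74,0,0,0],[0,0.93,5.4,0,0,0],[0,1.17,6.03,0,0,0],[0,1.44,6.67,0,0,0]]' | grep -E 'eef|cont'
python3 -m crank '[[0,0,0.1,0,0,0],[0,0,0.2,0,0,0],[0,0,0.3,0,0,0],[0,0,0.3,0,0,0]]' | grep -E 'eef|cont'
```

```text
eef_pos: [0.4976, -0.3027, 0.1701]
contact_force: [-3.2, 3.7, 8.7]
eef_pos: [0.4826, -0.3044, 0.1047]
contact_force: [-7.5, -0.3, 9.0]
eef_pos: [0.497, -0.3037, 0.0378]
contact_force: [-8.9, -0.4, 20.4]
eef_pos: [0.497, -0.3038, 0.0378]
contact_force: [-12.4, 4.7, 21.9]
```

```bash
python3 -m crank '[[0,0,-0.1,0,0,0],[0,0,-0.2,0,0,0],[0,0,-0.3,0,0,0],[0,0,-0.3,0,0,0]]' | grep -E 'eef|cont'
python3 -m crank '[[0,-0.14,-0.32,0,0,0],[0,-0.28,-0.63,0,0,0],[0,-0.4,-0.95,0,0,0],[0,-0.52,-1.27,0,0,0],[0,-0.63,-1.6,0,0,0],[0,-0.74,-1.93,0,0,0],[0,-0.84,-2.26,0,0,0],[0,-0.93,-2.59,0,0,0],[0,-1.01,-2.92,0,0,0],[0,-1.09,-3.26,0,0,0]]' | grep -E 'eef|cont'
python3 -m crank '[[0,-0.07,-0.34,0,0,0],[0,-0.14,-0.68,0,0,0],[0,-0.19,-1.02,0,0,0],[0,-0.24,-1.36,0,0,0],[0,-0.28,-1.7,0,0,0],[0,-0.32,-2.05,0,0,0],[0,-0.34,-2.39,0,0,0],[0,-0.36,-2.73,0,0,0],[0,-0.37,-3.07,0,0,0],[0,-0.37,-3.41,0,0,0]]' | grep -E 'eef|cont'
python3 -m crank '[[0,0,-0.33,0,0,0],[0,0.01,-0.67,0,0,0],[0,0.03,-1.0,0,0,0],[0,0.06,-1.34,0,0,0],[0,0.09,-1.67,0,0,0],[0,0.13,-2.0,0,0,0],[0,0.17,-2.34,0,0,0],[0,0.22,-2.67,0,0,0],[0,0.28,-3.0,0,0,0],[0,0.35,-3.34,0,0,0]]' | grep -E 'eef|cont'
python3 -m crank '[[0,0.07,-0.32,0,0,0],[0,0.15,-0.64,0,0,0],[0,0.24,-0.97,0,0,0],[0,0.33,-1.29,0,0,0],[0,0.43,-1.6,0,0,0],[0,0.54,-1.92,0,0,0],[0,0.66,-2.24,0,0,0],[0,0.78,-2.56,0,0,0],[0,0.91,-2.87,0,0,0],[0,1.04,-3.19,0,0,0]]' | grep -E 'eef|cont'
python3 -m crank '[[0,0,-0.1,0,0,0],[0,0,-0.2,0,0,0],[0,0,-0.3,0,0,0],[0,0,-0.4,0,0,0],[0,0,-0.5,0,0,0],[0,0,-0.7,0,0,0],[0,0,-2,0,0,0],[0,0,-5,0,0,0],[0,0,-7,0,0,0],[0,0,-7,0,0,0]]' | grep -E 'eef|cont'
python3 capc.py; python3 cov.py; python3 top.py; python3 m.py 2>/dev/null | grep -E 'grip|cap |bear|wood'
```

```text
eef_pos: [0.4969, -0.3037, 0.0382]
contact_force: [-7.1, -0.1, 9.6]
eef_pos: [0.4883, -0.3043, 0.0718]
contact_force: [-1.8, 1.0, 9.1]
eef_pos: [0.4872, -0.3044, 0.1067]
contact_force: [5.1, 2.0, 7.6]
eef_pos: [0.4904, -0.3047, 0.1398]
contact_force: [4.2, 0.3, 6.1]
eef_pos: [0.4979, -0.3031, 0.169]
contact_force: [3.6, -1.1, 5.1]
eef_pos: [0.4994, -0.3044, 0.2439]
contact_force: [-0.4, 0.2, 0.9]
wrist 3543 cap plane [-9.000000e-04  1.400000e-03  1.287214e+02] ((638.7955322265625, -213.31903076171875), 31.082775115966797)
top 417 cap plane [-8.400000e-03  9.600000e-03  1.286532e+02] ((637.9020385742188, -217.68370056152344), 31.42409896850586)
0 cover plane [0. 0. 0.]
5226 top [-7.00000e-04 -1.20000e-03  8.83845e+01]
cap 27 [652.2 225.8] r 45.0 z 5.8
grip 0 c [0. 0.] mean [nan nan nan] size [0. 0.] long axis deg 0.0
bearing 282 [569.6 198.3] r 33.0 z 14.7
wood 634 c [774.8 -88. ] mean [773.2 -87.8  29.3] size [91.3 45.4] long axis deg 13.2
```

View pics/t.png

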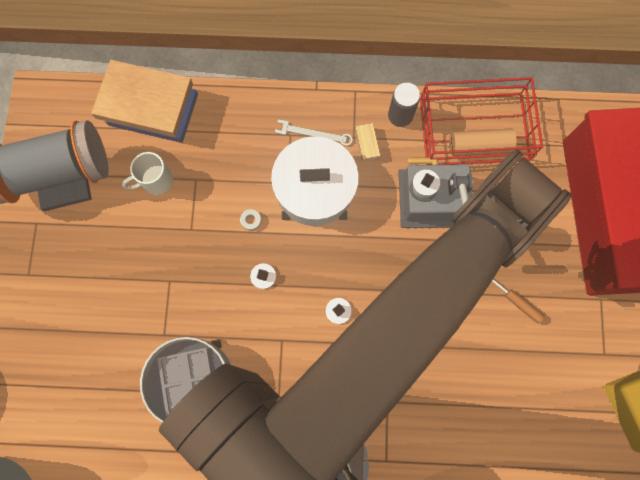

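The top view shows the cover on the tub at (314,180) and the cap on the neck at (428,183). The bearing, wood block and look-alike items are where they started, and the robot is clear of everything.

```bash
python3 -c "
from h import *
st();print(ctrl.sign_off())"
```

```text
t 60.9 P [ 497.  -302.3  236.9] phi 3.21 tilt 0.19 F [-0.3 -0.4 -0.8] op -0.004 ff 0.0
the job is handed in; nothing more can be done
None
```

I handed the job in at 60.9 s: both pads measured flat in their pockets, the cover and cap measured level and fully seated, and the pump had two full strokes, each eased back up in about 4 s; no verdict came back.

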